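# Square the boards and press the label holder home

### The job

The bare boards in the tray stick out over the channel behind its front lip: tap them back until they all lie square against the back stop. Then take the label holder from its stand, push it down into the channel behind the lip, label outwards, until it has pressed the spring clip right down, and finish while still holding it pressed home, with the boards still square. Leave the other things on the bench where they are.

Things in the scene. Friction and masses are not known exactly. Their poses are not given: they have to be found in the camera images.
- tray: Fixed aluminium board tray, 132 deep x 120 wide x 74 mm high. Origin: under it, on the bench; x to its back stop, y to its left, z up. In mm in this frame: raised floor z = 50, from x = -49 to the back stop, inner face x = 48, 6 thick, top z = 74. In front of the floor a step down to a ledge at z = 42, x = -62 to -49; in front of that the channel, then the front lip.
- channel (a point): Middle of the channel's mouth: tray frame x = -66, y = 0, z = 42 mm, same axes. The channel runs along y, 8 mm wide (tray x = -70 to -62), between the ledge and the lip, closed by cheeks at y = -50 and +50; the holder may stand anywhere along it. The spring clip lies in its bottom.
- lip (a point): Middle of the front lip's top edge (tray frame x = -77, z = 42 mm). The lip is a 4 mm aluminium wall, outer face at x = -74, upright to about z = 33, then flared outwards to its top as a lead-in to the channel.
- clip (a joint): Sprung steel bar in the bottom of the channel, 96 mm long: 0 at rest (its top 28 mm above the bench), grows as it is pressed down, 0.010 m at its stop (top 18 mm above the bench). It resists with 2 N at first and 7 N fully down, and pushes the holder back up if let go.
- holder: Grey plastic label holder, 60 g. Upright blade 5 thick (x) x 70 wide (y) x 68 mm high, its label on the -x face; on top of it a grip block 16 (x) x 50 (y) mm, from 66 to 94 mm above the bottom edge. Origin: middle of the bottom edge; z up, +x away from the label. It starts upright in the stand.
- label (a point): Point on the label face of the holder: 2.5 mm in front (-x) of its mid-plane, 30 mm above the bottom edge.
- stand: Fixed wooden block 60 (x) x 110 (y) x 35 mm high with a slot 8 x 74 mm, long way along y, 22 mm deep, in which the holder stands (bottom edge 13 mm above the bench). Origin: centre of the underside.
- board1: Glossy bare green circuit board that slides easily, 100 (x) x 90 (y) x 5 mm, about 80 g, number 1 of 4 from the bottom of the stack on the tray's floor (underside 50 mm above the bench). Origin: centre of its underside. Back edge on the back stop when its x in the tray frame is -2 mm; its front edge is then at x = -52, 3 mm in front of the floor's edge.
- board2: Glossy bare green circuit board that slides easily, 100 (x) x 90 (y) x 5 mm, about 80 g, number 2 of 4 from the bottom of the stack on the tray's floor (underside 55 mm above the bench). Origin: centre of its underside. Back edge on the back stop when its x in the tray frame is -2 mm; its front edge is then at x = -52, 3 mm in front of the floor's edge.
- board3: Glossy bare green circuit board that slides easily, 100 (x) x 90 (y) x 5 mm, about 80 g, number 3 of 4 from the bottom of the stack on the tray's floor (underside 60 mm above the bench). Origin: centre of its underside. Back edge on the back stop when its x in the tray frame is -2 mm; its front edge is then at x = -52, 3 mm in front of the floor's edge.
- board4: Glossy bare green circuit board that slides easily, 100 (x) x 90 (y) x 5 mm, about 80 g, number 4 of 4 from the bottom of the stack on the tray's floor (underside 65 mm above the bench). Origin: centre of its underside. Back edge on the back stop when its x in the tray frame is -2 mm; its front edge is then at x = -52, 3 mm in front of the floor's edge.
- spool: Bystander: small steel solder spool standing on end, 44 mm across, 28 mm high, between tray and stand.
- screwdriver: Bystander: hand screwdriver lying between tray and stand.
- meter: Bystander: black hand-held test meter lying flat, 150 x 75 x 38 mm.
- jar: Bystander: white lidded jar, 60 mm across, 70 mm high.
- bottle: Bystander: amber bottle, 52 mm across, 130 mm high.
- heatsink: Bystander: finned aluminium block, 50 x 50 x 26 mm.
- pot: Bystander: grey open pot, 64 mm across, 70 mm high, beyond the tray.
Not all that is in view belongs to the job. Leave any yellow look-alike of the board3 alone.

How it is judged:
On the way, in this order (a step that is already met when the one before it is completed fails the run):
1. all four boards lie stacked, square against the back stop (x of each of board1, board2, board3, board4 in the frame of tray above -0.006 m and angle between the x axis of each of board1, board2, board3, board4 and the x axis of tray, either way round below 0.06 rad and z of board1 in the frame of tray between 0.047 and 0.053 m and z of board2 in the frame of tray between 0.052 and 0.058 m and z of board3 in the frame of tray between 0.057 and 0.063 m and z of board4 in the frame of tray between 0.062 and 0.068 m), for 0.2 s.
2. the label holder is behind the lip and has pressed the clip down (value of joint clip above 0.007 m and x of holder in the frame of tray between -0.07 and -0.062 m and y of holder in the frame of tray between -0.018 and 0.018 m and z of holder in the frame of tray below 0.0225 m and angle between holder's own z axis and vertical below 0.1 rad and angle between the x axis of holder and the x axis of tray, either way round below 0.1 rad and x of label in the frame of tray below -0.066 m and contact force between holder and tray above 2 N and contact force between the fingers and holder above 2 N), for 0.3 s.
At the end, for the whole second after the job is handed in: Holder upright (0.1 rad) in the channel, label outwards, clip down at least 7 of its 10 mm; fingers press the holder and the holder the tray with over 2 N each, at rest; the four boards still stacked, within 4 mm of the back stop and 0.06 rad of square (all of step 1 and all of step 2 and linear speed of holder below 0.02 m/s); the arm keeps its last pose, push and grip.
It fails at once if one of the other things on the bench is shifted by more than 30 mm (distance of any of spool, screwdriver, meter, jar, bottle, heatsink, pot from where it was at the start of the episode above 0.03 m).
It also fails if it takes over 54 s, if anything falls off the work surface, if the arm or the gripper's body presses on something with over 40 N, if the wrist force passes 120 N, or if a joint passes its speed limit or range.

### The arm

A 6-joint arm with a two-finger parallel gripper is mounted at the origin on the work surface. World frame = base frame: x ahead of the robot, y to its left, z up, the work surface at z = 0. Lengths are in m, angles in rad, forces in N, time in s.
With the tool pointing down it reaches from about 0.25 to 0.725 m from the base axis. Payload 4 kg.
Tool frame: the origin (TCP) lies at the very end of the fingers, on their centre line; the grasp point (between the pads) lies 19 mm behind it (env.grasp_offset is the distance from the TCP to the grasp point, in m); x points along the fingers, z is the direction in which the jaws open and shut, and the axes are right-handed (so a half turn about x gives the same grasp; the last joint's range is limited). The gripper opens to 85 mm and grips with 20 to 120 N. Pads are 22 mm wide; open, the fingers measure 114 mm over their backs; the gripper's body (76 mm by 85 mm) begins 54 mm behind the grasp point. The pads swing forward as they close: fully open they stand 13 mm farther back than shut.
Start: joints at [1.339, 0.241, 0.005, 1.335, 0, 1.571], TCP at [0.115, 0.487, 0.209] pointing down, gripper open.
Joint ranges: [-2.72, 2.72], [-1.05, 1.87], [-1.09, 1.28], [-1.99, 2.15], [-1.42, 1.44], [-3.14, 3.14]. Speed limits (rad/s): [2.79, 2.79, 3.14, 3.14, 3.14, 3.14].

### API

Orientations are given as a rotation vector (axis times angle).
In Python, from bench import env gives the robot as it stands.
- The arm moves only by the tool jog_arm, never from a script. Its argument "motion" is one flat list of numbers, 4 for each row, row after row: the shift along the tool's x, y, z in mm, then the turn about the tool's x in degrees. A call has 1 to 12 rows; each row shifts and turns the commanded pose from where the row before left it, along the tool's axes as they then stand; what a row does not reach is not made up. A row lasts 1/8 s, in which the tool goes at most 62.5 mm and 10.7 degrees, less where a joint would pass 70% of its speed; a pose out of reach is approached as far as the arm can. A call with a gripper value outside its range is refused whole. "grip" is the closure, from -1 (fully open) to 1 (shut), set as the call begins (left out, the last holds). The fingers move at their own pace and stop on an object; "squeeze" is the grip in N (left out, the last holds). Time passes only in rows, so rows that do not move let the fingers close. It gives the time, the measured TCP pose, the force and the opening at its end, in the units of the state.
- env.get_obs(): the state, without advancing time (a new reading comes with each control period).
- env.capture(name): name is "scene" or "top" or "wrist"; returns a dict with "img" (400x640x3 uint8, red, green, blue), "depth" (400x640 float32, m along the optical axis (not along the pixel's ray), 0 where there is no reading), "K" (3x3 intrinsics, pixels), "T" (4x4, takes a point from camera to world coordinates). Camera axes: x right, y up, looking along -z (the intrinsics and any distortion apply to the point x, -y, -z); pixel columns grow to the right and rows downward; lengths in m; the calibration is good to about 2 mm. The wrist camera is an equidistant fisheye: a pixel r from the principal point sees the ray r / f radians off the axis. A picture is of the moment at which its call begins.
- env.job_done(): hands the job in, once; it reports no verdict.
The state is a dict: "clock": time; "joint_pos": joint angles; "dq": joint speeds; "tau": joint torques, N m; "ee_pos": TCP position; "ee_rot": TCP orientation; "wrist_force": force on the tool from outside, world axes, zero at the start; "moment": the same for the moment, N m; "opening": opening from 0.0 (shut) to 1.0 (fully open).
Only numpy, scipy, OpenCV 4.12 (cv2) and the standard library are available. Lean on these libraries where they do the work, as an engineer would, in place of code of your own. Each camera call takes 0.05 s, during which the arm holds its last target.

## Working session

There is one attempt and no reset: what is moved stays moved. The work goes in short steps, Python scripts to look and compute and a tool call to move; the robot and the scene stay as the last step left them, time stands still between calls to the robot, and variables do not carry over. Pictures are saved under pics/ and viewed, and the job is handed in when it is done.

Besides the shell and the picture viewer there is one more tool, called after ">>>" as a command line: name --argument value ..., lists and objects as JSON in quotes. jog_arm: Moves the arm, as the interface text tells. Its arguments: {"type":"object","properties":{"motion":{"type":"array","items":{"type":"number"}},"grip":{"type":"number"},"squeeze":{"type":"number"}},"required":["motion"]}

```bash
ls; mkdir -p pics
python3 - <<'E'
from bench import env
import cv2,numpy as np,pickle
print(env.get_obs())
for n in("scene","top","wrist"):
    c=env.capture(n); pickle.dump(c,open(f"{n}0.pkl","wb"))
    cv2.imwrite(f"pics/{n}0.png",c["img"][:,:,::-1]); print(n,c["K"],c["T"])
E
```

```text
pics
{'clock': 0.0, 'joint_pos': array([1.33898836e+00, 2.41436603e-01, 3.74683763e-03, 1.33520106e+00,
       1.32931220e-05, 1.57079619e+00]), 'dq': array([-0.00162924,  0.00066645,  0.00063518, -0.00029157,  0.00044295,
        0.00065   ]), 'tau': array([ 2.62934464e-04, -3.72320473e+01,  2.52406740e+01,  1.69674691e-02,
        1.01142211e-04, -2.71629077e-06]), 'ee_pos': array([0.1147111 , 0.48597725, 0.20850984]), 'ee_rot': array([-1.03808389,  1.31167171,  1.0359293 ]), 'wrist_force': array([-0.92418697, -1.28863395,  0.36263041]), 'moment': array([ 0.02032336,  0.00026486, -0.00829181]), 'opening': 1.0032197685452522}
scene [[402.38751937   0.         316.98300844]
 [  0.         402.38751937 198.09392735]
 [  0.           0.           1.        ]] [[-0.51307814 -0.74875384  0.41966476  1.00237242]
 [ 0.85832725 -0.44470738  0.25594858  0.25841547]
 [-0.00501446  0.49153132  0.87084546  0.92631265]
 [ 0.          0.          0.          1.        ]]
top [[429.3166686    0.         314.37312464]
 [  0.         429.3166686  203.90692545]
 [  0.           0.           1.        ]] [[-0.01824722  0.99085118 -0.13371974  0.445659  ]
 [-0.99982509 -0.01863172 -0.00162452 -0.01355688]
 [-0.00410108  0.13366671  0.99101786  1.07889877]
 [ 0.          0.          0.          1.        ]]
wrist [[309.70691629   0.         316.11517784]
 [  0.         309.70691629 193.63521347]
 [  0.           0.           1.        ]] [[ 0.22990477 -0.92437632 -0.30442112  0.03684649]
 [ 0.973211    0.21771377  0.07389897  0.50483682]
 [-0.00203379 -0.31325571  0.94966664  0.37381121]
 [ 0.          0.          0.          1.        ]]
```

View pics/scene0.png

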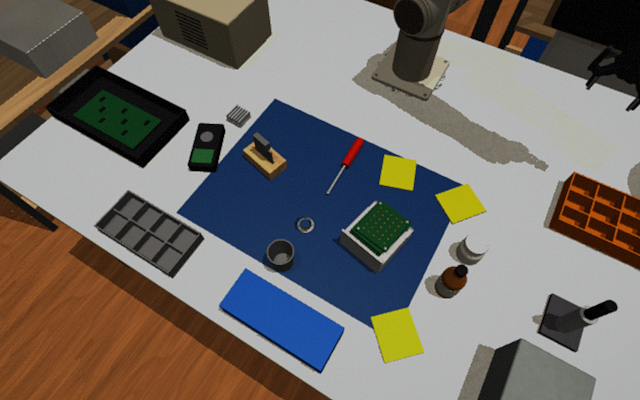

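View pics/top0.png

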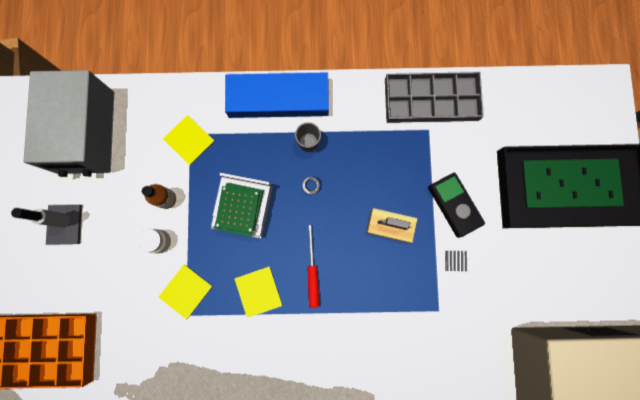

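View pics/wrist0.png

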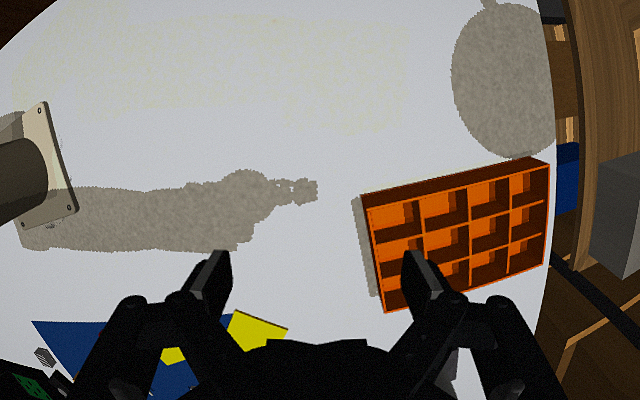

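```bash
cat > h.py <<'E'
import numpy as np,cv2,pickle
def cloud(c):
    K,T=c["K"],c["T"]; d=c["depth"]; v,u=np.mgrid[0:400,0:640]
    P=np.stack([(u-K[0,2])/K[0,0]*d,-(v-K[1,2])/K[1,1]*d,-d],-1)
    W=P@T[:3,:3].T+T[:3,3]; W[d==0]=np.nan
    return W
def proj(c,p):
    K,T=c["K"],c["T"]; q=(np.atleast_2d(p)-T[:3,3])@T[:3,:3]
    return np.stack([K[0,2]+K[0,0]*q[:,0]/-q[:,2],K[1,2]+K[1,1]*-q[:,1]/-q[:,2]],-1)
E
python3 - <<'E'
from h import *
t=pickle.load(open("top0.pkl","rb"));s=pickle.load(open("scene0.pkl","rb"))
a=cv2.resize(t["img"][165:250,200:285],(400,400),interpolation=2)
b=cv2.resize(t["img"][195:255,355:430],(400,320),interpolation=2)
c=cv2.resize(s["img"][190:275,330:425],(400,360),interpolation=2)
d=cv2.resize(s["img"][125:185,235:300],(400,360),interpolation=2)
o=np.zeros((800,800,3),np.uint8);o[:400,:400]=a;o[:320,400:]=b;o[400:760,:400]=c;o[400:760,400:]=d
cv2.imwrite("pics/crop0.png",cv2.resize(o,(600,600))[:,:,::-1])
W=cloud(t)
for n,(u0,v0,u1,v1) in dict(tray=(205,165,280,245),stand=(360,200,425,250)).items():
    print(n);print((W[v0:v1:4,u0:u1:3,2]*1000).round().astype(int) if not np.isnan(W[v0:v1,u0:u1]).any() else (np.nan_to_num(W[v0:v1:4,u0:u1:3,2])*1000).round().astype(int))
E
```

```text
tray
[[ 2  1  3  6  1  2  1  1  5  1  8  0  3  0  3  1  1  2 -1  2  2  2 -1  4
  -1]
 [ 0  5 -1  2  6 -2 -1  4  2  4  3  0  3  1  0 -2 -1 -1  3  0  1  1  2  2
   2]
 [ 2  0  3  0  4 74 73  1  4  0 -1 -2  3  2  6  2  1  2  1  0 -3  0  0  2
   2]
 [ 4  0 -1  2  2  0 53 55 62 70 73 72 75 76 -1  1  0  0  1  2  5 -2  3  4
   5]
 [ 0  2  3  0  3  4 50 51 49 52 54 51 49 52 56 63 69 75 74 75 76  4  4  3
   4]
 [-1  2  5  1 -1 48 50 67 68 68 67 62 65 56 51 51 52 49 51 49 50 52 27 -1
   1]
 [-2  0  3 -1  4 49 71 75 72 72 70 73 73 72 71 63 66 66 66 60 51 54 14  3
   1]
 [ 2 -1  6  1 -1 53 69 68 71 71 67 71 72 70 68 70 72 72 65 56 51 47  4  0
   2]
 [ 0  3  2  1 51 71 74 69 72 74  0 73 69 69 69 71 68 70 67 50 48 34  5  2
   0]
 [ 1  2  3  2 50 67 73 70 69 73 70 71 70 72 69 70 73 75 67 51 51 17  2  1
   1]
 [ 5  0  1  1 49 70 73 70 69 74 70 71 72 71 69 72 72 71 64 53 51  7  1  0
   2]
 [ 2 -3  1 50 51 71 72 72 68 72 70 70 73 71 73 71 71 66 52 51 42  2  1 -1
   3]
 [ 2  2  2 51 71 74 66 71 74 71 73 72 70 68 71 72 74 69 56 51 30  0  0 -2
  -1]
 [ 4  2  3 42 72 70 72 74 73 68 72 68 75 72 68 69 71 68
[... 1021 characters left out ...]
9 109 110 110 110 106  37  35
   37  -1   7   2]
 [  5   1   5  29  37  34  35  36  26  88 102 109 107 111 108 108 108  35
   37   1   5   1]
 [  2  -3   3  36  37  36  37  34  37  37  36  35  36  30  30  89  33  39
   40   2   3   0]
 [ -2  -1   0  31  34  37  37  37  38  35  36  34  35  33  36  37  35  36
    2   0   2   2]
 [  5   1   0  -1   1   3   2   0  12  32  38  38  40  36  37  36  35  33
    4   2   2   6]
 [  5   6   3   3   1  -1   4   0   0   2   5   0   3   0  18  36  36  36
    3   5   3   1]
 [  1   3   0   1   1  -2   3   6   0   2   2   4   4   0   0   2   2  -2
    1   3   2   2]
 [  4   4   4   3   3  -2   1   5   2   1   5   3  -2   5   0   5   3   1
    3   1   2   1]]
```

View pics/crop0.png

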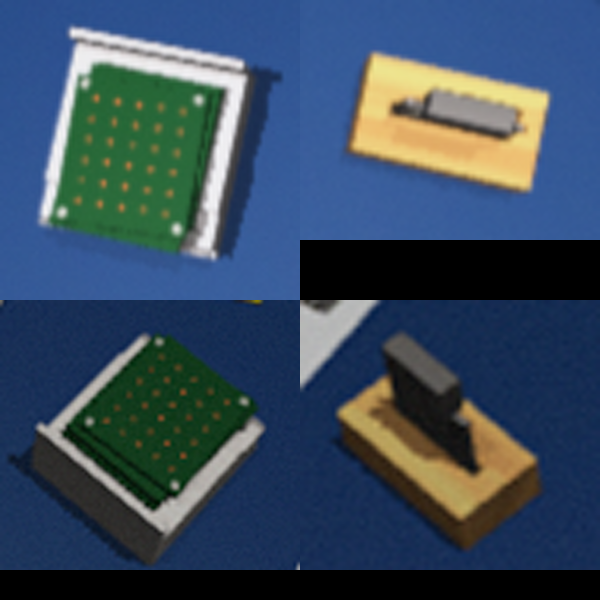

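Run:
```python
from h import *
t=pickle.load(open("top0.pkl","rb"));s=pickle.load(open("scene0.pkl","rb"))
a=cv2.resize(t["img"][168:248,205:285],(640,600),interpolation=2)
b=cv2.resize(s["img"][192:277,332:422],(640,600),interpolation=2)
cv2.imwrite("pics/za.png",a[:,:,::-1]);cv2.imwrite("pics/zb.png",b[:,:,::-1])
```

```text
(no output)
```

View pics/za.png

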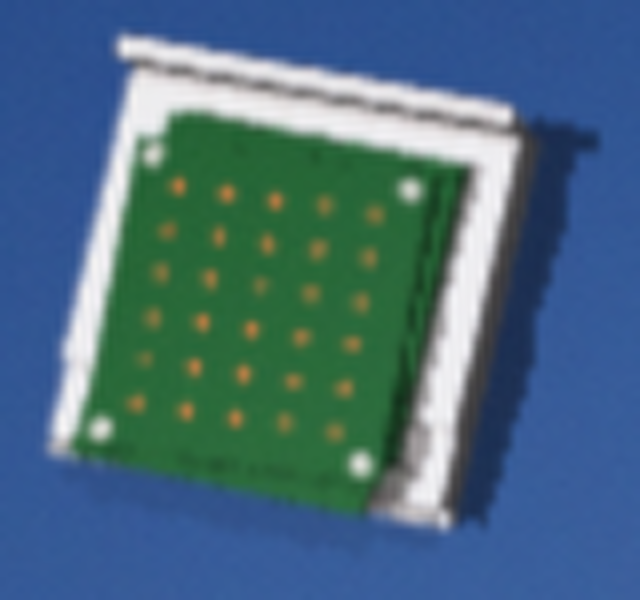

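View pics/zb.png

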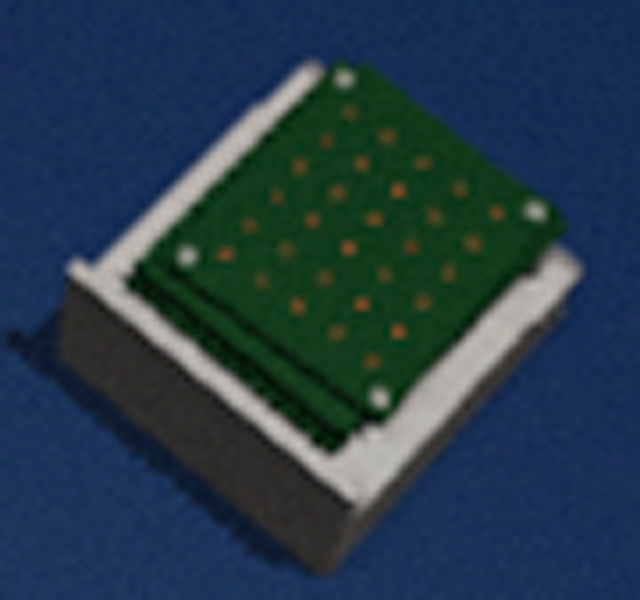

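```bash
cat > fit.py <<'E'
from h import *
from scipy.optimize import least_squares
t=pickle.load(open("top0.pkl","rb"));s=pickle.load(open("scene0.pkl","rb"))
zt=lambda x,y:((x+.5)/8-.5+205,(y+.5)/7.5-.5+168)
zs=lambda x,y:((x+.5)*90/640-.5+332,(y+.5)*85/600-.5+192)
obs=[(t,zt(118,37),(54,60,74)),(t,zt(517,104),(54,-60,74)),(s,zs(70,261),(54,-60,74)),(s,zs(356,506),(54,60,74)),
 (t,zt(48,455),(-78,60,42)),(t,zt(450,528),(-78,-60,42)),(s,zs(582,268),(-78,60,42)),(s,zs(318,62),(-78,-60,42))]
def W(p,q):
    c,s_=np.cos(p[2]),np.sin(p[2]);x,y,z=np.array(q)/1000
    return np.array([p[0]+c*x-s_*y,p[1]+s_*x+c*y,z])
def f(p,sel):
    return np.concatenate([proj(obs[i][0],W(p,obs[i][2]))[0]-obs[i][1] for i in sel])
if __name__=="__main__":
    for sel in([0,1],[2,3],[0,1,2,3],[0,1,4,5],[2,3,6,7],range(8)):
        r=least_squares(f,[.45,.15,-.2],args=(list(sel),),x_scale=[.01,.01,.01]);print(list(sel),r.x.round(4),r.fun.round(1))
E
python3 fit.py
```

```text
[0, 1] [ 0.5963  0.1648 -0.1982] [ 0.3  0.1 -0.3 -0.1]
[2, 3] [ 0.5944  0.1706 -0.2358] [ 0.3  0.3 -0.3 -0.3]
[0, 1, 2, 3] [ 0.5953  0.1678 -0.2167] [-0.5  0.1 -1.2  0.9 -1.   0.7 -0.9 -0.6]
[0, 1, 4, 5] [ 0.5953  0.1645 -0.1974] [ 0.4  0.5 -0.2  0.3  0.8  0.1 -0.9 -0.8]
[2, 3, 6, 7] [ 0.5945  0.1696 -0.2252] [-0.1  0.5 -0.3 -0.4  0.9  0.3 -0.4 -0.4]
[0, 1, 2, 3, 4, 5, 6, 7] [ 0.595   0.1672 -0.2104] [-0.4  0.4 -1.1  0.8 -1.1  0.6 -0.9 -0.9 -0.7 -0.1 -2.5 -0.4 -0.3 -0.5
 -2.  -0.8]
```

```bash
cat >> h.py <<'E'
from scipy.spatial.transform import Rotation as R
def tool(o): return R.from_rotvec(o["ee_rot"]).as_matrix()
def wproj(c,p):
    K,T=c["K"],c["T"]; q=(np.atleast_2d(p)-T[:3,3])@T[:3,:3]
    x,y,z=q[:,0],-q[:,1],-q[:,2]; rr=np.hypot(x,y); th=np.arctan2(rr,z)
    return np.stack([K[0,2]+K[0,0]*th*x/rr,K[1,2]+K[1,1]*th*y/rr],-1)
def wray(c,uv):
    K,T=c["K"],c["T"]; uv=np.atleast_2d(uv); d=np.stack([(uv[:,0]-K[0,2])/K[0,0],(uv[:,1]-K[1,2])/K[1,1]],-1)
    th=np.linalg.norm(d,axis=1); x,y=(d/th[:,None]*np.sin(th)[:,None]).T
    return np.stack([x,-y,-np.cos(th)],-1)@T[:3,:3].T
def wz(c,uv,z):
    r=wray(c,uv); o=c["T"][:3,3]; return o+r*((z-o[2])/r[:,2])[:,None]
def goto(o,p,jz):
    "shift in tool axes mm to p, turn deg about tool x to bring tool z to horizontal dir jz"
    M=tool(o); d=M.T@(np.array(p)-o["ee_pos"])*1000
    j=M.T@np.array([jz[0],jz[1],0]); a=np.degrees(np.arctan2(-j[1],j[2]))
    return d.round(1),round(a,2)
E
python3 - <<'E'
from h import *
from bench import env
o=env.get_obs();M=tool(o);print(M.round(3))
yaw=-.2;ty=np.array([-np.sin(yaw),np.cos(yaw)])
print(goto(o,[.47,.19,.2],ty),goto(o,[.47,.19,.2],-ty))
s=pickle.load(open("wrist0.pkl","rb"));print(M.T@(s["T"][:3,3]-o["ee_pos"]),(M.T@s["T"][:3,:3]).round(3))
E
```

```text
[[-0.    -0.973  0.23 ]
 [-0.002  0.23   0.973]
 [-1.     0.    -0.002]]
(array([   9. , -413.8, -206.6]), np.float64(-1.82)) (array([   9. , -413.8, -206.6]), np.float64(178.18))
[-1.65097050e-01  8.01095758e-02  4.78912046e-05] [[ 0.     0.313 -0.95 ]
 [-0.     0.95   0.313]
 [ 1.     0.     0.   ]]
```

>>> jog_arm --motion '[1,-41,-21,-0.2,1,-41,-21,-0.2,1,-41,-21,-0.2,1,-41,-21,-0.2,1,-41,-21,-0.2,1,-41,-21,-0.2,1,-41,-21,-0.2,1,-41,-21,-0.2,1,-41,-20,-0.2,0,-41,-20,0,0,0,0,0]' --grip -0.3

```text
clock: 1.52
ee_pos: [0.4725, 0.1936, 0.1997]
ee_rot: [-1.057, 1.3, 1.057]
wrist_force: [-0.7, 0.1, -0.5]
opening: 0.649
```

```bash
cat > cap.py <<'E'
import sys
from h import *
from bench import env
o=env.get_obs();print(o["clock"],o["ee_pos"].round(4),o["joint_pos"].round(3),o["opening"],o["wrist_force"].round(2));print(tool(o).round(3))
for n in sys.argv[2:]:
    c=env.capture(n);c["obs"]=o;pickle.dump(c,open(f"{n}{sys.argv[1]}.pkl","wb"));cv2.imwrite(f"pics/{n}{sys.argv[1]}.png",c["img"][:,:,::-1])
E
python3 cap.py 1 wrist top scene
```

```text
1.525 [0.4725 0.1936 0.1997] [ 0.389  0.266  0.014  1.319 -0.     0.594] 0.648816536849237 [-0.67  0.15 -0.52]
[[-0.    -0.979  0.204]
 [-0.001  0.204  0.979]
 [-1.     0.    -0.001]]
```

View pics/wrist1.png

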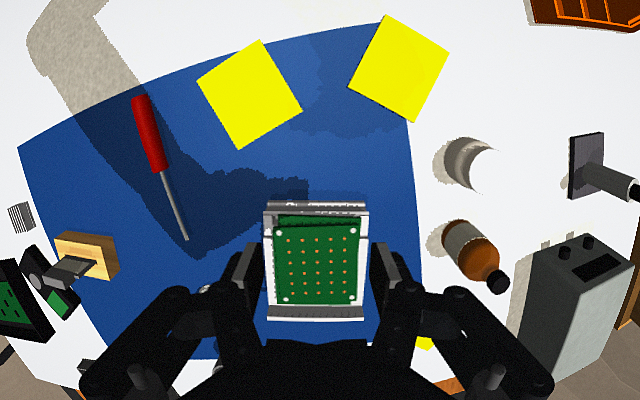

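View pics/top1.png

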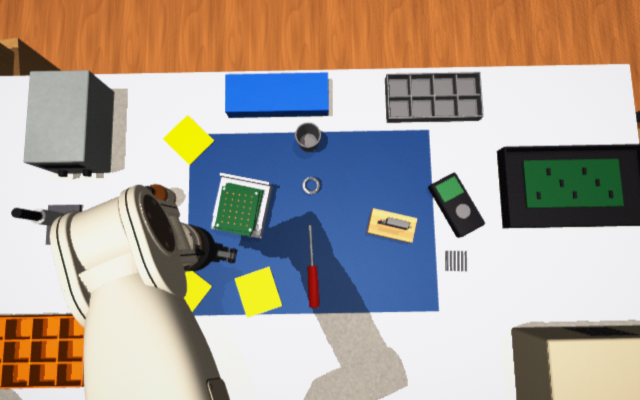

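Run:
```python
from h import *
t=pickle.load(open("wrist1.pkl","rb"))
cv2.imwrite("pics/zw1.png",cv2.resize(t["img"][190:330,250:385],(772,800),interpolation=2)[:600*800//600,:,::-1][:, :])
a=cv2.resize(t["img"][190:330,250:385],(578,600),interpolation=2);cv2.imwrite("pics/zw1.png",a[:,:,::-1])
b=cv2.resize(t["img"][215:300,30:130],(640,544),interpolation=2);cv2.imwrite("pics/zw1b.png",b[:,:,::-1])
```

```text
(no output)
```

View pics/zw1.png

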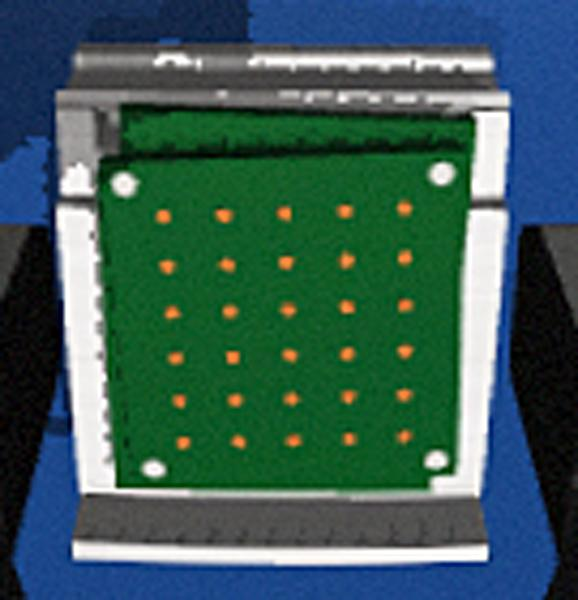

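View pics/zw1b.png

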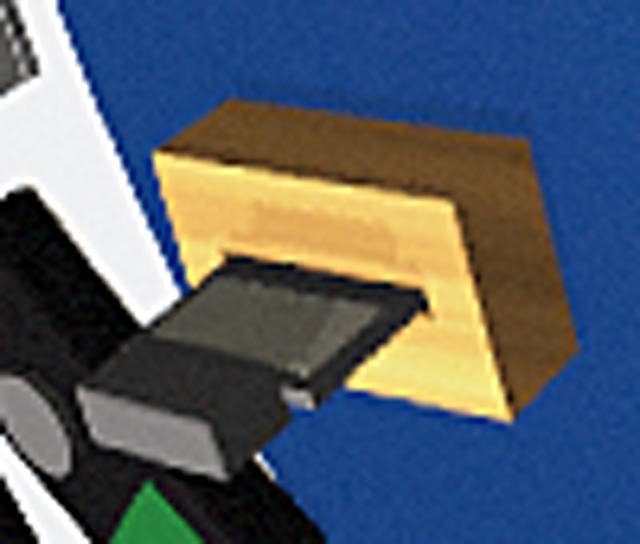

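Run:
```python
from h import *
from fit import W
from scipy.optimize import least_squares
w=pickle.load(open("wrist1.pkl","rb"));k=600/140
z=lambda x,y:((x+.5)/k-.5+250,(y+.5)/k-.5+190)
obs=[(z(72,562),(54,-60,74)),(z(490,560),(54,60,74)),(z(56,93),(-79,-60,42)),(z(511,96),(-79,60,42)),(z(56,208),(-49,-60,50)),(z(508,208),(-49,60,50)),
(z(80,493),(48,-60,50)),(z(482,493),(48,60,50))]
f=lambda p,sel:np.concatenate([wproj(w,W(p,obs[i][1]))[0]-obs[i][0] for i in sel])
for sel in([0,1],[0,1,4,5,6,7],range(8)):
    r=least_squares(f,[.59,.165,-.2],args=(list(sel),),x_scale=.01);print(r.x.round(4),r.fun.round(1))
```

```text
[ 0.5964  0.1661 -0.1969] [ 0.2 -0.  -0.2 -0. ]
[ 0.596   0.1668 -0.2055] [ 0.3 -0.6 -0.1 -0.   0.1  0.1 -0.5  0.1  0.5  0.  -0.2  0.1]
[ 0.5962  0.1669 -0.2083] [ 0.3 -0.6 -0.1  0.2 -0.1 -0.  -0.3 -0.4  0.3  0.  -0.2  0.4  0.5 -0.
 -0.2  0.3]
```

```bash
cat >> h.py <<'E'
TR=np.array([.596,.1665,-.203])
def tw(x,y,z):
    c,s=np.cos(TR[2]),np.sin(TR[2]);return np.array([TR[0]+(c*x-s*y)/1000,TR[1]+(s*x+c*y)/1000,z/1000])
def wt(p):
    c,s=np.cos(TR[2]),np.sin(TR[2]);d=(np.asarray(p)[...,:2]-TR[:2])*1000
    return np.stack([c*d[...,0]+s*d[...,1],-s*d[...,0]+c*d[...,1]],-1)
TX=np.array([np.cos(TR[2]),np.sin(TR[2])]);TY=np.array([-TX[1],TX[0]])
E
python3 - <<'E'
from h import *
from bench import env
o=env.get_obs();w=pickle.load(open("wrist1.pkl","rb"));k=600/140
z=lambda x,y:((x+.5)/k-.5+250,(y+.5)/k-.5+190)
print("board4 dots",wt(wz(w,[z(124,184),z(442,174),z(153,468),z(436,461)],.07)).round(1))
print("b3? front",wt(wz(w,[z(122,107),z(474,117)],.055)).round(1),wt(wz(w,[z(122,107),z(474,117)],.065)).round(1))
print(wt(o["ee_pos"]));print(goto(o,tw(-116,0,60),TY),goto(o,tw(-116,0,46),TY))
E
```

```text
board4 dots [[-66.1 -38.3]
 [-68.7  40.1]
 [ 21.9 -35.2]
 [ 19.6  42.9]]
b3? front [[-80.6 -39.8]
 [-77.6  49.5]] [[-84.6 -38.4]
 [-81.8  48. ]]
[-129.39306299    3.18288171]
(array([140. , -13.6,  -3.2]), np.float64(0.16)) (array([154. , -13.6,  -3.2]), np.float64(0.16))
```

>>> jog_arm --motion '[40,0,-3,0.2,40,0,0,0,40,0,0,0,20,0,0,0,12,0,0,0,0,0,0,0]' --grip 0.3

```text
clock: 2.42
ee_pos: [0.4692, 0.1931, 0.0481]
ee_rot: [-1.058, 1.299, 1.059]
wrist_force: [0.8, 0.0, 0.6]
opening: 0.352
```

```bash
python3 cap.py 2 wrist
```

```text
2.425 [0.4692 0.1931 0.0481] [ 0.39   0.386 -0.239  0.946  0.     0.593] 0.3520148422466198 [0.75 0.01 0.61]
[[-0.001 -0.98   0.201]
 [-0.     0.201  0.98 ]
 [-1.     0.001 -0.001]]
```

View pics/wrist2.png

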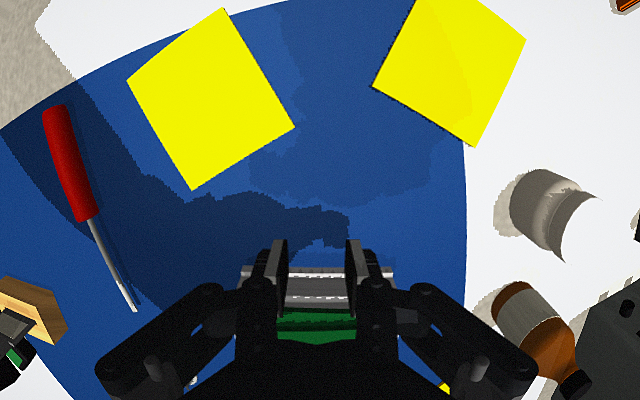

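>>> jog_arm --motion '[2,-10,0,0,0,-6,0,0,0,-4,0,0,0,-4,0,0,0,-4,0,0,0,-4,0,0,0,-4,0,0,0,-4,0,0,0,-4,0,0,0,-4,0,0,0,-4,0,0,0,0,0,0]'

```text
clock: 3.98
ee_pos: [0.5214, 0.182, 0.0464]
ee_rot: [-1.058, 1.299, 1.057]
wrist_force: [-0.5, 0.2, 0.1]
opening: 0.347
```

```bash
python3 cap.py 3 wrist top scene
python3 - <<'E'
from h import *
from bench import env
o=env.get_obs();print(wt(o["ee_pos"]))
t=pickle.load(open("top3.pkl","rb"));s=pickle.load(open("scene3.pkl","rb"))
a=cv2.resize(t["img"][168:248,205:285],(400,400),interpolation=2)
b=cv2.resize(s["img"][192:277,332:422],(400,400),interpolation=2)
cv2.imwrite("pics/z3.png",np.hstack([a,b])[:,:,::-1])
E
```

```text
3.975 [0.5214 0.182  0.0464] [ 0.336  0.464 -0.118  0.988 -0.     0.54 ] 0.34748121542736526 [-0.51  0.24  0.14]
[[ 0.    -0.979  0.203]
 [ 0.     0.203  0.979]
 [-1.    -0.     0.   ]]
[-76.66792923   0.10721477]
```

View pics/z3.png

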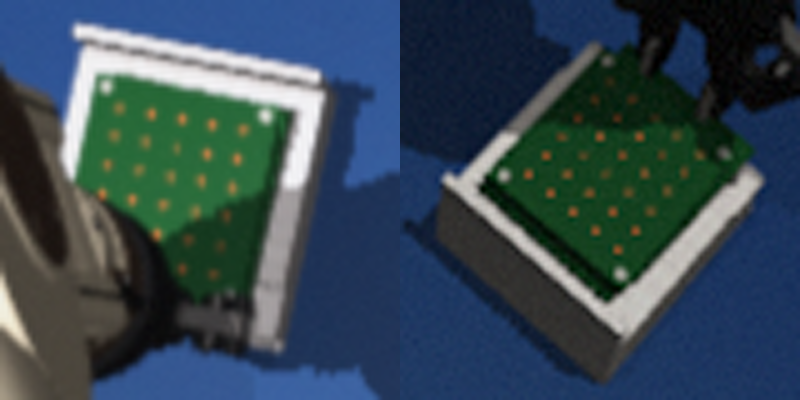

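View pics/wrist3.png

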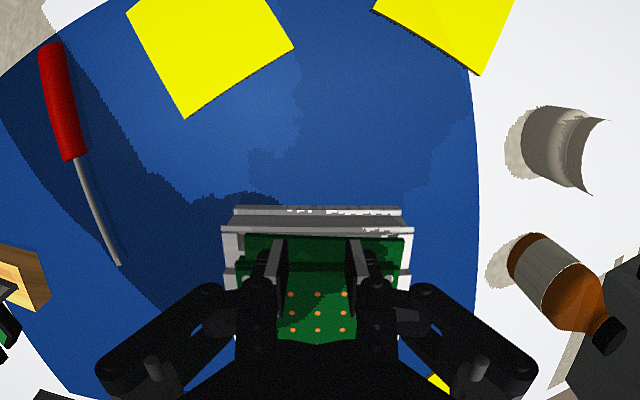

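Run:
```python
from h import *
w=pickle.load(open("wrist3.pkl","rb"))
print(w["obs"]["ee_pos"])
for p in [(-76.7,0,46),(-87,15,46),(-65,15,46),(-87,15,52),(-65,15,52),(-87,15,60),(-65,15,60),(-79,-60,42),(-49,-60,50)]: print(p,wproj(w,tw(*p)).round(0))
cv2.imwrite("pics/zw3.png",cv2.resize(w["img"][195:355,200:430],(800,556),interpolation=2)[:,:,::-1])
k=800/230
```

```text
[0.52139802 0.18204836 0.04638526]
(-76.7, 0, 46) [[316. 234.]]
(-87, 15, 46) [[342. 218.]]
(-65, 15, 46) [[340. 251.]]
(-87, 15, 52) [[342. 222.]]
(-65, 15, 52) [[341. 256.]]
(-87, 15, 60) [[344. 228.]]
(-65, 15, 60) [[342. 263.]]
(-79, -60, 42) [[219. 226.]]
(-49, -60, 50) [[222. 274.]]
```

View pics/zw3.png

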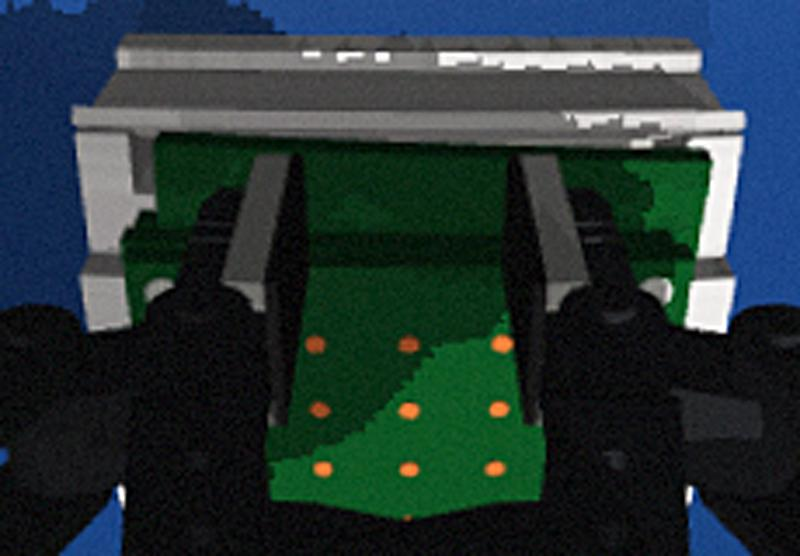

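Run:
```python
from h import *
w=pickle.load(open("wrist3.pkl","rb"));k=800/230
z=lambda x,y:((x+.5)/k-.5+200,(y+.5)/k-.5+195)
print("dots",wt(wz(w,[z(160,292),z(655,292)],.07)).round(1))
print("front top brd",wt(wz(w,[z(130,237),z(690,255)],.07)).round(1))
for h in(.055,.06,.065):print("front low",h,wt(wz(w,[z(157,137),z(710,157)],h)).round(1))
for h in(.046,.055,.06):print("tip",h,wt(wz(w,[z(258,155),z(300,155),z(515,155),z(557,155)],h)).round(1))
for x in(-66,-71,-76,-81,-87):
  print(x,[(zz,wproj(w,tw(x,15,zz))[0].round()) for zz in (46,50,55,60)])
```

```text
dots [[-60.  -38.9]
 [-59.8  40.1]]
front top brd [[-70.2 -42.7]
 [-66.6  45.1]]
front low 0.055 [[-80.4 -40.5]
 [-76.4  51.1]]
front low 0.06 [[-82.9 -39.2]
 [-78.9  49.5]]
front low 0.065 [[-85.3 -37.9]
 [-81.5  47.9]]
tip 0.046 [[-72.9 -25.2]
 [-73.  -17.9]
 [-72.9  19.1]
 [-72.8  26.4]]
tip 0.055 [[-77.4 -23.8]
 [-77.5 -16.9]
 [-77.5  18.1]
 [-77.4  25. ]]
tip 0.06 [[-80.  -23. ]
 [-80.  -16.3]
 [-80.   17.5]
 [-79.9  24.2]]
-66 [(46, array([340., 249.])), (50, array([341., 253.])), (55, array([342., 257.])), (60, array([342., 261.]))]
-71 [(46, array([341., 242.])), (50, array([341., 245.])), (55, array([342., 249.])), (60, array([343., 254.]))]
-76 [(46, array([341., 235.])), (50, array([342., 238.])), (55, array([342., 242.])), (60, array([343., 246.]))]
-81 [(46, array([341., 227.])), (50, array([342., 230.])), (55, array([342., 234.])), (60, array([343., 238.]))]
-87 [(46, array([342., 218.])), (50, array([342., 220.])), (55, array([343., 224.])), (60, array([344., 228.]))]
```

>>> jog_arm --motion '[0,15,0,0,0,20,0,0,0,0,0,0,0,0,0,0]' --grip 1

```text
clock: 4.62
ee_pos: [0.487, 0.1894, 0.0467]
ee_rot: [-1.058, 1.298, 1.057]
wrist_force: [0.7, -0.3, -0.2]
opening: 0.002
```

```bash
python3 cap.py 4 wrist
python3 - <<'E'
from h import *
w=pickle.load(open("wrist4.pkl","rb"))
cv2.imwrite("pics/zw4.png",cv2.resize(w["img"][195:355,200:430],(800,556),interpolation=2)[:,:,::-1])
print(wt(w["obs"]["ee_pos"]), [(zz,wproj(w,tw(-111,0,zz))[0].round()) for zz in (46,50,55,60)])
E
```

```text
4.625 [0.487  0.1894 0.0467] [ 0.371  0.412 -0.202  0.955 -0.     0.575] 0.0015905849496901168 [ 0.67 -0.3  -0.17]
[[ 0.001 -0.979  0.202]
 [ 0.     0.202  0.979]
 [-1.    -0.001  0.   ]]
[-111.36646955    0.45782315] [(46, array([315., 235.])), (50, array([315., 238.])), (55, array([315., 242.])), (60, array([315., 246.]))]
```

View pics/zw4.png

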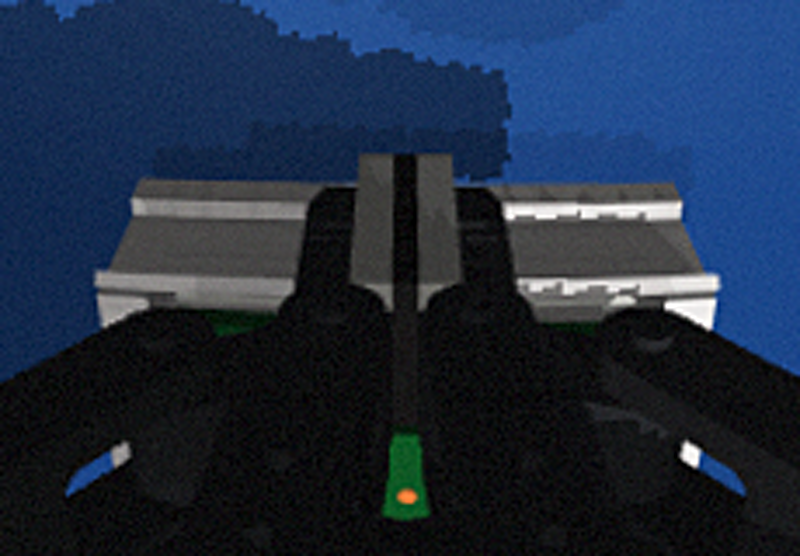

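Run:
```python
from h import *
for n,us in((4,(306,322)),(3,(277,))):
  w=pickle.load(open(f"wrist{n}.pkl","rb"));M=tool(w["obs"]);p0=w["obs"]["ee_pos"]
  for u in us:
    for v in range(234,300,4):
      d=w["depth"][v,u]
      if d==0: print(u,v,0);continue
      r=wray(w,[(u,v)])[0]; fwd=-w["T"][:3,2]; P=w["T"][:3,3]+r*d/(r@fwd)
      print(n,u,v,"tool mm",((P-p0)@M*1000).round(1),"z",(P[2]*1000).round(1))
```

```text
4 306 234 tool mm [ 45.7 -21.5  -7.6] z 1.1
4 306 238 tool mm [ 45.3 -24.7  -7.6] z 1.5
4 306 242 tool mm [-29.4  10.3  -4.9] z 76.1
4 306 246 tool mm [-35.2  11.1  -4.7] z 81.9
4 306 250 tool mm [-38.1  10.6  -4.6] z 84.8
4 306 254 tool mm [-41.7  10.4  -4.5] z 88.4
4 306 258 tool mm [-45.3  10.4  -4.4] z 92.0
4 306 262 tool mm [-48.    9.9  -4.4] z 94.7
4 306 266 tool mm [-52.1  10.4  -4.2] z 98.8
4 306 270 tool mm [-56.5  11.1  -4.1] z 103.2
4 306 274 tool mm [-57.5   9.8  -4.1] z 104.2
4 306 278 tool mm [-62.5  11.2  -3.9] z 109.2
4 306 282 tool mm [-65.5  11.3  -3.8] z 112.2
4 306 286 tool mm [-68.6  11.6  -3.7] z 115.3
4 306 290 tool mm [-71.   11.4  -3.7] z 117.7
4 306 294 tool mm [-73.1  11.1  -3.6] z 119.8
4 306 298 tool mm [-76.9  12.2  -3.5] z 123.6
4 322 234 tool mm [ 45.9 -21.6   4.5] z 0.9
4 322 238 tool mm [ 45.  -24.6   4.5] z 1.7
4 322 242 tool mm [-30.   10.6   3. ] z 76.7
4 322 246 tool mm [-34.5  10.8   2.9] z 81.2
4 322 250 tool mm [-38.   10.5   2.8] z 84.7
4 322 254 tool mm [-41.7  10.4   2.8] z 88.4
4 322 258 tool mm [-45.2  10.4   2.7] z 91.9
4 322 262 tool m
[... 515 characters left out ...]
4.9 -21.3] z 60.7
3 277 242 tool mm [-29.6  10.3 -19.3] z 76.0
3 277 246 tool mm [-35.2  11.  -18.6] z 81.5
3 277 250 tool mm [-37.4  10.  -18.4] z 83.8
3 277 254 tool mm [-42.   10.4 -17.8] z 88.4
3 277 258 tool mm [-46.6  11.  -17.3] z 93.0
3 277 262 tool mm [-48.3  10.  -17.1] z 94.7
3 277 266 tool mm [-52.7  10.6 -16.6] z 99.1
3 277 270 tool mm [-55.2  10.2 -16.3] z 101.6
3 277 274 tool mm [-58.7  10.4 -15.9] z 105.0
3 277 278 tool mm [-61.   10.  -15.7] z 107.4
3 277 282 tool mm [-61.4   8.3 -15.8] z 107.8
3 277 286 tool mm [-60.    5.3 -16.1] z 106.4
3 277 290 tool mm [-60.6   3.6 -16.1] z 107.0
3 277 294 tool mm [-60.9   1.7 -16.2] z 107.3
3 277 298 tool mm [-60.5  -0.7 -16.4] z 106.9
```

```bash
python3 cap.py 4 top scene
python3 - <<'E'
from h import *
w=pickle.load(open("scene4.pkl","rb"))
p=w["obs"]["ee_pos"]; uv=proj(w,p)[0];print(uv, proj(w,p+[0,0,.03]))
u,v=uv.astype(int)
cr=cv2.resize(w["img"][v-50:v+30,u-50:u+50],(800,640),interpolation=2)
cv2.circle(cr,tuple(int(a) for a in ((uv-[u-50,v-50]+.5)*8)),4,(255,0,0),-1)
cv2.imwrite("pics/zs4.png",cr[:600,:,::-1])
W=cloud(w); 
for vv in range(v-20,v+8,2): print(vv,[(tuple((W[vv,uu]*1000).round().astype(int)) if w["depth"][vv,uu] else 0) for uu in range(u-4,u+8,4)])
E
```

```text
4.675 [0.4874 0.1894 0.0467] [ 0.371  0.413 -0.202  0.955 -0.     0.575] -0.0021907665527519616 [ 1.04 -0.45 -0.63]
[[ 0.001 -0.979  0.202]
 [ 0.     0.202  0.979]
 [-1.    -0.001  0.001]]
[401.25794378 204.54003574] [[403.45704806 198.61889993]]
184 [(np.int64(487), np.int64(164), np.int64(122)), (np.int64(500), np.int64(175), np.int64(150)), (np.int64(497), np.int64(183), np.int64(152))]
186 [(np.int64(495), np.int64(166), np.int64(127)), (np.int64(502), np.int64(176), np.int64(146)), (np.int64(499), np.int64(184), np.int64(148))]
188 [(np.int64(496), np.int64(168), np.int64(121)), (np.int64(504), np.int64(178), np.int64(141)), (np.int64(496), np.int64(185), np.int64(136))]
190 [(np.int64(425), np.int64(157), np.int64(-1)), (np.int64(499), np.int64(179), np.int64(126)), (np.int64(489), np.int64(186), np.int64(117))]
192 [(np.int64(430), np.int64(160), np.int64(-1)), (np.int64(498), np.int64(180), np.int64(116)), (np.int64(491), np.int64(188), np.int64(112))]
194 [(np.int64(435), np.int64(162), np.int64(-3)), (np.int64(501), np.int64(182), np.int64(113)), (np.int64(492), np.int64(19
[... 459 characters left out ...]
int64(458), np.int64(173), np.int64(-1)), (np.int64(497), np.int64(188), np.int64(74)), (np.int64(497), np.int64(197), np.int64(82))]
204 [(np.int64(467), np.int64(176), np.int64(4)), (np.int64(456), np.int64(184), np.int64(-5)), (np.int64(453), np.int64(193), np.int64(-1))]
206 [(np.int64(472), np.int64(178), np.int64(4)), (np.int64(463), np.int64(187), np.int64(-3)), (np.int64(458), np.int64(196), np.int64(-1))]
208 [(np.int64(474), np.int64(180), np.int64(-1)), (np.int64(471), np.int64(190), np.int64(3)), (np.int64(462), np.int64(198), np.int64(-4))]
210 [(np.int64(481), np.int64(183), np.int64(2)), (np.int64(476), np.int64(192), np.int64(1)), (np.int64(468), np.int64(201), np.int64(-3))]
```

View pics/zs4.png

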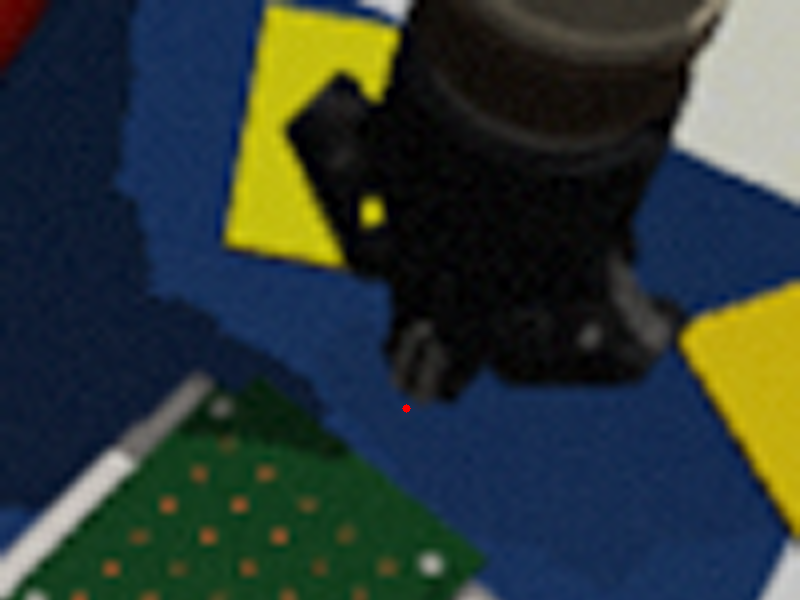

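Run:
```python
from h import *
from bench import env
print(env.grasp_offset,[a for a in dir(env) if a[0]!='_'])
w=pickle.load(open("wrist3.pkl","rb"))
# cloud of wrist3 in tray frame
v,u=np.mgrid[0:400,0:640];uv=np.stack([u,v],-1).reshape(-1,2).astype(float)+1e-6
r=wray(w,uv);f=-w["T"][:3,2];d=w["depth"].ravel();P=w["T"][:3,3]+r*(d/(r@f))[:,None]
t=wt(P);z=P[:,2]*1000
for lo,hi in((-10,-4),(0,6),(-38,-32),(35,41)):
  m=(t[:,1]>lo)&(t[:,1]<hi)&(t[:,0]>-100)&(t[:,0]<0)&(z<78)
  for a in range(-90,-40,2):
    q=m&(t[:,0]>=a)&(t[:,0]<a+2)
    if q.sum()>2:print(lo,a,q.sum(),np.percentile(z[q],[10,50,90]).round(1))
w=pickle.load(open("wrist4.pkl","rb"))
```

```text
0.0187 ['MotionError', 'capture', 'get_obs', 'grasp_offset', 'job_done']
-10 -90 25 [0.9 1.3 1.9]
-10 -88 22 [0.3 1.1 2.2]
-10 -86 25 [0.4 1.2 1.7]
-10 -84 22 [0.9 1.4 2. ]
-10 -82 70 [ 0.8 57.9 60.8]
-10 -80 121 [ 1.5 41.3 60.9]
-10 -78 93 [ 9.6 42.7 60.8]
-10 -76 150 [10.8 23.  60.7]
-10 -74 60 [23.2 60.1 61.1]
-10 -72 53 [35.3 60.1 61.2]
-10 -70 32 [60.  60.8 61.3]
-10 -68 94 [60.4 63.7 70.3]
-10 -66 80 [64.2 68.9 71.3]
-10 -64 27 [69.9 70.5 71.2]
-10 -62 35 [69.9 70.4 71.4]
-10 -60 34 [70.  70.6 71.1]
-10 -58 33 [70.3 70.8 71.3]
-10 -56 27 [70.  70.5 71.2]
-10 -54 35 [69.8 70.5 71.4]
-10 -52 30 [70.  70.8 71.2]
-10 -50 32 [70.2 70.8 71.4]
-10 -48 25 [70.1 70.5 71.2]
-10 -46 30 [69.9 70.6 71.5]
-10 -44 24 [69.9 70.4 71. ]
-10 -42 27 [70.3 70.7 71.3]
0 -90 24 [0.5 1.3 2.1]
0 -88 24 [0.4 1.2 2.1]
0 -86 24 [0.6 1.2 1.9]
0 -84 22 [0.8 1.5 2.1]
0 -82 66 [ 0.8 57.2 60.4]
0 -80 120 [ 1.3 41.8 60.9]
0 -78 99 [ 8.2 42.5 60.7]
0 -76 153 [11.  24.4 61. ]
0 -74 61 [15.2 58.8 61.3]
0 -72 54 [35.9 60.  61. ]
0 -70 36 [60.1 60.6 61.3]
0 -68 108 [60.6 64.4 70.4]
0 -66 58 [61.4 68.4 70.9]
0 -64 36
[... 434 characters left out ...]

-38 -80 113 [ 1.9 40.4 61. ]
-38 -78 85 [10.2 43.3 60.8]
-38 -76 156 [11.2 24.5 60.6]
-38 -74 40 [29.2 60.4 61.2]
-38 -72 28 [60.2 60.7 61.5]
-38 -70 22 [60.1 60.8 61.4]
-38 -68 58 [60.4 63.2 69.5]
-38 -66 33 [65.9 69.7 71. ]
-38 -64 10 [69.9 70.9 71.1]
-38 -62 3 [70.2 70.7 70.9]
35 -90 20 [1.  1.4 2. ]
35 -88 21 [0.2 0.9 1.7]
35 -86 21 [0.5 1.1 1.7]
35 -84 19 [0.3 1.2 2.1]
35 -82 24 [0.6 1.2 2.1]
35 -80 101 [ 1.6 56.  60.6]
35 -78 121 [ 5.  42.6 61.1]
35 -76 113 [10.9 23.3 60.9]
35 -74 85 [17.  28.9 61. ]
35 -72 39 [37.  60.7 61.2]
35 -70 31 [59.8 60.2 61.5]
35 -68 97 [28.7 63.5 70.2]
35 -66 75 [29.3 66.  71. ]
35 -64 26 [70.1 70.7 71.6]
35 -62 13 [70.4 70.9 71.5]
35 -60 5 [69.8 71.2 71.6]
```

Run:
```python
from h import *
for n,us in((4,(305,308,321,324)),(2,(277,)),(1,())):
  w=pickle.load(open(f"wrist{n}.pkl","rb"));M=tool(w["obs"]);p0=w["obs"]["ee_pos"]
  for u in us:
    print(n,u,[(v,w["img"][v,u].tolist(),round(float(w["depth"][v,u]),3)) for v in range(236,244)])
    for v in(238.5,239.5,240.5):
      r=M.T@wray(w,[(u,v)])[0];o=M.T@(w["T"][:3,3]-p0)*1000
      print(v,(o+r*(10.7-o[1])/r[1]).round(1))
```

```text
4 305 [(236, [12, 38, 69], 0.232), (237, [16, 29, 66], 0.232), (238, [12, 34, 66], 0.233), (239, [54, 56, 63], 0.154), (240, [61, 61, 56], 0.151), (241, [67, 67, 67], 0.151), (242, [65, 63, 62], 0.151), (243, [66, 63, 57], 0.15)]
238.5 [-26.4  10.7  -5.5]
239.5 [-27.5  10.7  -5.4]
240.5 [-28.6  10.7  -5.4]
4 308 [(236, [12, 30, 63], 0.231), (237, [18, 42, 71], 0.234), (238, [10, 33, 68], 0.234), (239, [56, 53, 60], 0.154), (240, [71, 66, 62], 0.151), (241, [78, 75, 74], 0.153), (242, [71, 71, 71], 0.15), (243, [73, 73, 73], 0.149)]
238.5 [-26.4  10.7  -4. ]
239.5 [-27.5  10.7  -4. ]
240.5 [-28.6  10.7  -3.9]
4 321 [(236, [16, 35, 67], 0.233), (237, [16, 36, 68], 0.232), (238, [10, 35, 72], 0.233), (239, [48, 48, 55], 0.153), (240, [76, 76, 69], 0.152), (241, [77, 76, 76], 0.151), (242, [72, 75, 75], 0.151), (243, [73, 71, 70], 0.149)]
238.5 [-26.4  10.7   2.5]
239.5 [-27.5  10.7   2.5]
240.5 [-28.6  10.7   2.5]
4 324 [(236, [22, 40, 73], 0.232), (237, [17, 33, 67], 0.234), (238, [14, 33, 70], 0.234), (239, [46, 50, 52], 0.153), (240, [66, 67, 61], 0.152), (241, [72, 71, 70], 0.152), (242, [71, 69, 69], 0.152), (243, [74, 74, 72], 0.151)]
238.5 [-26.4  10.7   4. ]
239.5 [-27.5  10.7   4. ]
240.5 [-28.6  10.7   4. ]
2 277 [(236, [26, 49, 85], 0.233), (237, [25, 46, 83], 0.234), (238, [19, 46, 84], 0.234), (239, [43, 47, 56], 0.154), (240, [61, 58, 57], 0.151), (241, [63, 57, 55], 0.151), (242, [56, 58, 57], 0.151), (243, [65, 64, 62], 0.149)]
238.5 [-26.6  10.7 -19.6]
239.5 [-27.7  10.7 -19.4]
240.5 [-28.8  10.7 -19.3]
```

>>> jog_arm --motion '[18,0,0,0,0,-8,0,0,0,-5,0,0,0,-4,0,0,0,-3,0,0,0,-3,0,0,0,-3,0,0,0,-3,0,0,0,0,0,0]' --grip 0.3

```text
clock: 5.9
ee_pos: [0.5156, 0.1833, 0.0284]
ee_rot: [-1.058, 1.298, 1.057]
wrist_force: [-0.2, 0.5, 0.4]
opening: 0.351
```

```bash
cat > prof.py <<'E'
import sys
from h import *
def wcloud(w):
    v,u=np.mgrid[0:400,0:640];uv=np.stack([u,v],-1).reshape(-1,2).astype(float)+1e-6
    r=wray(w,uv);f=-w["T"][:3,2];d=w["depth"].ravel();P=w["T"][:3,3]+r*(d/(r@f))[:,None];P[d==0]=np.nan
    return P
if __name__=="__main__":
    w=pickle.load(open(f"wrist{sys.argv[1]}.pkl","rb"));P=wcloud(w);t=wt(P);z=P[:,2]*1000
    print("tcp tray",wt(w["obs"]["ee_pos"]).round(1),w["obs"]["ee_pos"][2])
    for lo,hi in((-42,-36),(-12,-4),(4,12),(36,42)):
        print(lo,hi,end=": ")
        for zt in(55,60,65,70):
            m=(t[:,1]>lo)&(t[:,1]<hi)&(abs(z-zt-.6)<1.2)&(t[:,0]>-100)&(t[:,0]<60)
            print(zt,m.sum(),np.percentile(t[m,0],[2,98]).round(1) if m.sum()>5 else None,end="; ")
        print()
    cv2.imwrite(f"pics/zw{sys.argv[1]}.png",cv2.resize(w["img"][180:360,195:435],(800,600),interpolation=2)[:,:,::-1])
E
python3 cap.py 5 wrist; python3 prof.py 1; python3 prof.py 3;python3 prof.py 5
```

```text
5.9 [0.5156 0.1833 0.0284] [ 0.342  0.476 -0.154  0.941 -0.     0.546] 0.3505109623838645 [-0.19  0.46  0.38]
[[ 0.001 -0.979  0.203]
 [ 0.     0.203  0.979]
 [-1.    -0.001  0.   ]]
tcp tray [-126.5    1.7] 0.19969496491716268
-42 -36: 55 6 [-68.6  48. ]; 60 44 [-82.3  48.3]; 65 17 [-72.1  48.3]; 70 359 [-71.6  26.8]; 
-12 -4: 55 7 [-80.5  47.9]; 60 71 [-81.2  47.7]; 65 30 [-73.4  47.9]; 70 510 [-71.5  24.5]; 
4 12: 55 9 [-80.7  48. ]; 60 63 [-80.9  47.7]; 65 24 [-73.3  47.8]; 70 530 [-72.6  26. ]; 
36 42: 55 10 [-79.4  49.5]; 60 30 [-79.1  48.6]; 65 31 [-75.6  48.9]; 70 383 [-73.8  32.7]; 
tcp tray [-76.2   0.2] 0.04638526351398978
-42 -36: 55 6 [-81.9 -81.3]; 60 182 [-82.1 -66.5]; 65 35 [-67.2 -65.2]; 70 105 [-66.3 -57.3]; 
-12 -4: 55 11 [-81. -80.]; 60 348 [-80.9 -66. ]; 65 43 [-67.  -65.2]; 70 969 [-66.  -13.7]; 
4 12: 55 11 [-80.4 -79.4]; 60 346 [-80.2 -65.8]; 65 36 [-66.9 -65.1]; 70 963 [-65.9 -13.6]; 
36 42: 55 14 [-79.2 -78.4]; 60 221 [-78.9 -65.6]; 65 21 [-66.8 -65.1]; 70 107 [-66.6 -58.7]; 
tcp tray [-82.1   0.3] 0.02844598910687829
-42 -36: 55 13 [-70.9 -70. ]; 60 26 [-71.2 -66.8]; 65 0 None; 70 0 None; 
-12 -4: 55 18 [-70.7 -69.8]; 60 370 [-71.1 -55.6]; 65 43 [-56.5 -54.9]; 70 393 [-56.1 -36.7]; 
4 12: 55 21 [-70.9 -69.8]; 60 349 [-71.  -55.9]; 65 41 [-57.1 -55.6]; 70 413 [-57.  -36.6]; 
36 42: 55 17 [-71.1 -69.7]; 60 38 [-70.8 -66.2]; 65 0 None; 70 0 None;
```

View pics/zw5.png

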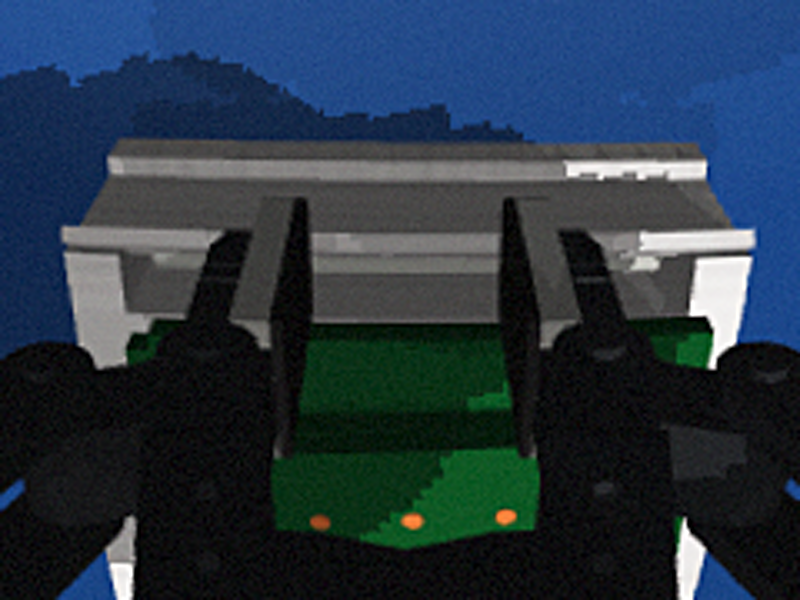

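>>> jog_arm --motion '[0,-3,0,0,0,-3,0,0,0,-3,0,0,0,-3,0,0,0,-3,0,0,0,-2,0,0,0,0,0,0]'

```text
clock: 6.82
ee_pos: [0.5321, 0.1798, 0.0283]
ee_rot: [-1.058, 1.299, 1.057]
wrist_force: [-0.5, 0.9, -0.2]
opening: 0.35
```

```bash
python3 cap.py 6 wrist;python3 prof.py 6
```

```text
6.825 [0.5321 0.1798 0.0283] [ 0.326  0.5   -0.112  0.958 -0.     0.53 ] 0.3497276054560895 [-0.48  0.85 -0.18]
[[ 0.    -0.979  0.203]
 [-0.     0.203  0.979]
 [-1.    -0.    -0.   ]]
tcp tray [-65.2   0.1] 0.028334344140219764
-42 -36: 55 39 [-54.9 -52.5]; 60 23 [-54.2 -52.1]; 65 12 [-53.3 -52.2]; 70 0 None; 
-12 -4: 55 32 [-54.4 -53.2]; 60 87 [-54.6 -51.7]; 65 32 [-53.4 -52. ]; 70 709 [-52.4 -20.7]; 
4 12: 55 28 [-54.2 -52.9]; 60 88 [-54.4 -51.5]; 65 32 [-52.9 -51.4]; 70 719 [-52.5 -20.9]; 
36 42: 55 14 [-54.3 -53.2]; 60 33 [-54.  -51.5]; 65 4 None; 70 0 None;
```

View pics/zw6.png

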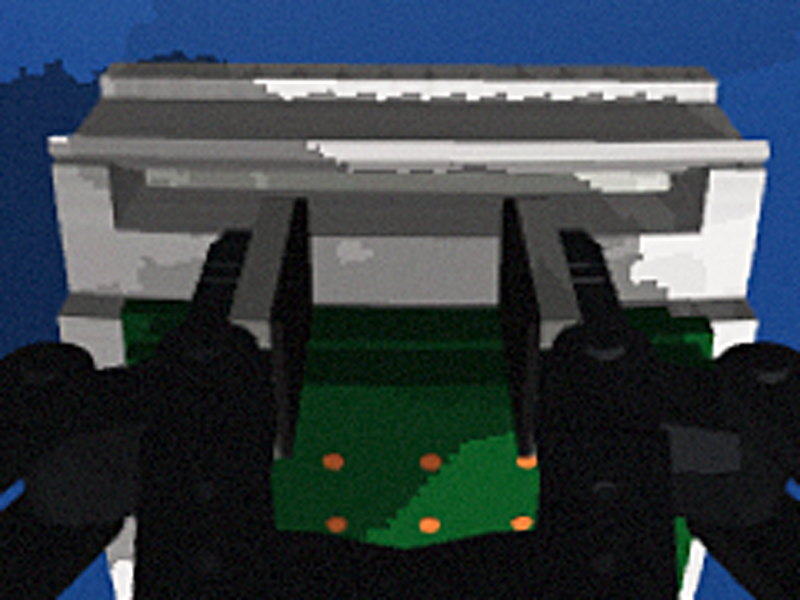

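>>> jog_arm --motion '[0,-1,0,0,0,-1,0,0,0,-1,0,0,0,-1,0,0,0,-1,0,0,0,0,0,0]'

```text
clock: 7.62
ee_pos: [0.5332, 0.1793, 0.028]
ee_rot: [-1.055, 1.303, 1.063]
wrist_force: [-10.2, 2.6, 5.2]
opening: 0.352
```

```bash
python3 cap.py 7 wrist;python3 prof.py 7
```

```text
7.625 [0.5332 0.1793 0.028 ] [ 0.323  0.507 -0.102  0.968  0.003  0.526] 0.35160840976776164 [-10.24   2.56   5.2 ]
[[-0.007 -0.979  0.202]
 [ 0.001  0.202  0.979]
 [-1.     0.007 -0.   ]]
tcp tray [-64.1  -0.1] 0.028008782900143595
-42 -36: 55 37 [-54.  -51.4]; 60 14 [-53.1 -51.7]; 65 17 [-53.6 -51.6]; 70 0 None; 
-12 -4: 55 32 [-53.  -51.9]; 60 52 [-53.3 -51.4]; 65 34 [-52.9 -51.8]; 70 749 [-52.6 -20.1]; 
4 12: 55 33 [-53.  -51.9]; 60 58 [-53.6 -51.3]; 65 29 [-52.8 -52. ]; 70 742 [-52.4 -20.3]; 
36 42: 55 19 [-53.2 -52.2]; 60 29 [-53.1 -50.9]; 65 11 [-52.9 -52. ]; 70 0 None;
```

>>> jog_arm --motion '[0,3,0,0,0,10,0,0,0,25,0,0,-20,20,0,0,-50,0,0,0,-50,0,0,0,-50,0,0,0,0,0,0,0]'

```text
clock: 8.68
ee_pos: [0.4835, 0.1919, 0.2037]
ee_rot: [-1.059, 1.287, 1.052]
wrist_force: [-0.4, 0.6, 0.1]
opening: 0.349
```

```bash
python3 cap.py 8 wrist;python3 prof.py 8
python3 - <<'E'
from h import *
from bench import env
o=env.get_obs()
t=pickle.load(open("top0.pkl","rb"));W=cloud(t)[195:260,355:430].reshape(-1,3);W=W[~np.isnan(W).any(1)]
s=pickle.load(open("scene0.pkl","rb"));S=cloud(s)[120:190,235:300].reshape(-1,3)
for nm,Q in(("top",W),("scene",S)):
    b=Q[(Q[:,2]>.1)&(Q[:,2]<.114)];g=Q[(Q[:,2]>.028)&(Q[:,2]<.042)]
    for q in(b,g):
        q=q[np.linalg.norm(q[:,:2]-np.median(q[:,:2],0),axis=1)<.08]
        r=cv2.minAreaRect((q[:,:2]*1000).astype(np.float32));print(nm,len(q),q.mean(0).round(4),r)
E
```

```text
8.675 [0.4835 0.1919 0.2037] [ 3.780e-01  2.730e-01  3.300e-02  1.318e+00 -1.000e-03  5.820e-01] 0.34879246003040554 [-0.44  0.58  0.08]
[[ 0.012 -0.979  0.203]
 [ 0.004  0.203  0.979]
 [-1.    -0.011  0.006]]
tcp tray [-115.3    2.2] 0.20374568642290558
-42 -36: 55 9 [-53.5 -52.4]; 60 3 None; 65 13 [-53.7 -44.6]; 70 33 [-52.4  47.2]; 
-12 -4: 55 7 [-53.  -52.5]; 60 9 [-53.5 -51.5]; 65 6 [-52.7 -51.8]; 70 486 [-51.1  46. ]; 
4 12: 55 7 [-53.2 -52.3]; 60 12 [-53.4 -51.4]; 65 5 None; 70 466 [-51.2  45.6]; 
36 42: 55 3 None; 60 5 None; 65 11 [-53.8 -51.8]; 70 98 [-51.9  47.2]; 
top 165 [ 0.5318 -0.1992  0.1078] ((532.1483154296875, -200.0907745361328), (49.775115966796875, 16.18112564086914), 75.8078842163086)
top 897 [ 0.5307 -0.1976  0.0361] ((532.3334350585938, -200.3055877685547), (110.34977722167969, 60.51640701293945), 75.8173599243164)
scene 110 [ 0.5334 -0.1961  0.1052] ((532.5206909179688, -196.9254913330078), (50.6824951171875, 16.832197189331055), 76.65570831298828)
scene 570 [ 0.5406 -0.1892  0.0339] ((532.2859497070312, -197.0646514892578), (111.85954284667969, 61.199745178222656), 76.88370513916016)
```

View pics/wrist8.png

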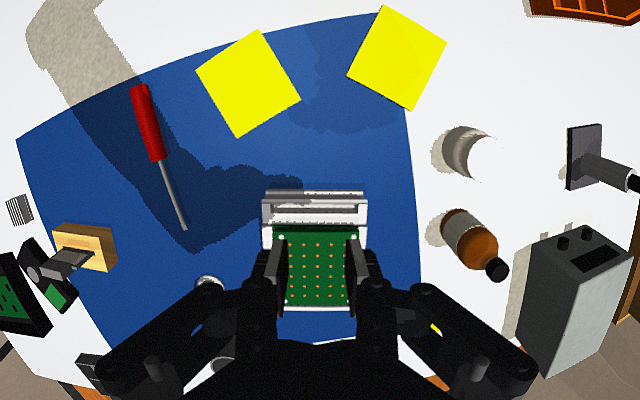

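```bash
cat > plan.py <<'E'
from h import *
def plan(o,p,ang,n,M0=None):
    "rows: n equal world steps with equal turns; ang = target world angle of tool z"
    M=tool(o) if M0 is None else M0
    # idealise: tool down
    a0=np.arctan2(M[1,2],M[0,2]);da=(a0-ang+np.pi)%(2*np.pi)-np.pi  # turn about tool x (down)
    st=(np.array(p)-o["ee_pos"])/n;rows=[];a=a0
    for i in range(n):
        zx=np.array([np.cos(a),np.sin(a),0]);x=np.array([0,0,-1.]);y=np.cross(zx,x)
        rows.append([round(float(st@x)*1000),round(float(st@y)*1000),round(float(st@zx)*1000),round(float(np.degrees(da/n)),1)]);a-=da/n
    return rows
E
python3 - <<'E'
from plan import *
from bench import env
o=env.get_obs();r=plan(o,[.532,-.199,.2],-.24,10);print(sum(r,[]))
E
```

```text
[0, -13, -37, 9.2, 0, -19, -35, 9.2, 0, -24, -31, 9.2, 0, -29, -27, 9.2, 0, -33, -22, 9.2, 0, -36, -17, 9.2, 0, -38, -11, 9.2, 0, -39, -4, 9.2, 0, -39, 2, 9.2, 0, -39, 8, 9.2]
```

>>> jog_arm --motion '[0,-13,-37,9.2,0,-19,-35,9.2,0,-24,-31,9.2,0,-29,-27,9.2,0,-33,-22,9.2,0,-36,-17,9.2,0,-38,-11,9.2,0,-39,-4,9.2,0,-39,2,9.2,0,-39,8,9.2,0,0,0,0,0,0,0,0]' --grip 0

```text
clock: 10.22
ee_pos: [0.5309, -0.2005, 0.197]
ee_rot: [0.188, 1.565, -0.186]
wrist_force: [0.3, -0.2, 0.2]
opening: 0.502
```

```bash
python3 cap.py 9 wrist
python3 - <<'E'
from prof import *
w=pickle.load(open("wrist9.pkl","rb"));P=wcloud(w)
for lo,hi in((.103,.112),(.033,.038)):
    q=P[(P[:,2]>lo)&(P[:,2]<hi)&(np.hypot(P[:,0]-.532,P[:,1]+.199)<.075)]
    print(len(q),q.mean(0).round(4),cv2.minAreaRect((q[:,:2]*1000).astype(np.float32)))
E
```

```text
10.225 [ 0.5309 -0.2005  0.197 ] [-0.361  0.383  0.171  1.361  0.     1.448] 0.5023311952033568 [ 0.29 -0.18  0.22]
[[-0.002  0.236  0.972]
 [ 0.001  0.972 -0.236]
 [-1.     0.001 -0.003]]
1000 [ 0.5312 -0.1978  0.1076] ((530.8626708984375, -198.79212951660156), (49.89006042480469, 15.108123779296875), 76.41573333740234)
4160 [ 0.5326 -0.1922  0.0357] ((530.8875732421875, -198.804443359375), (110.45318603515625, 61.191463470458984), 75.54773712158203)
```

View pics/wrist9.png

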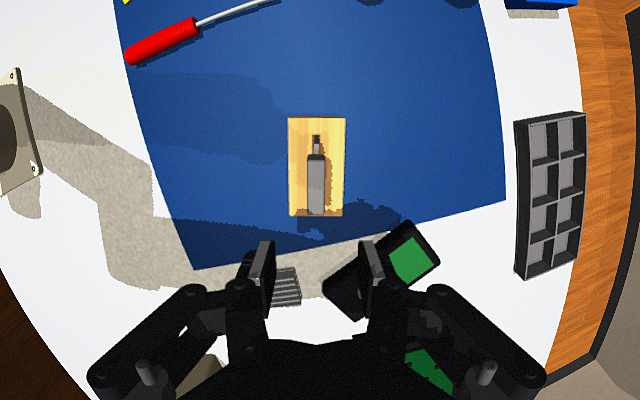

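>>> jog_arm --motion '[40,2,0,0.3,40,0,0,0,35,0,0,0,15,0,0,0,10,0,0,0,0,0,0,0]'

```text
clock: 11.02
ee_pos: [0.5325, -0.1988, 0.0587]
ee_rot: [0.191, 1.562, -0.191]
wrist_force: [-0.5, -0.4, 0.7]
opening: 0.501
```

```bash
python3 cap.py 10 wrist scene
python3 - <<'E'
from h import *
w=pickle.load(open("wrist10.pkl","rb"));M=tool(w["obs"]);p0=w["obs"]["ee_pos"]
a=cv2.resize(w["img"][150:330,220:420],(500,450),interpolation=2)
s=pickle.load(open("scene10.pkl","rb"));b=cv2.resize(s["img"][100:190,220:310],(450,450),interpolation=2)
cv2.imwrite("pics/z10.png",np.hstack([a,b])[:,:,::-1][:, :])
cv2.imwrite("pics/z10.png",cv2.resize(np.hstack([a,b]),(800,379))[:,:,::-1])
E
```

```text
11.025 [ 0.5325 -0.1988  0.0587] [-0.357  0.479 -0.056  1.035 -0.     1.457] 0.5010574610814343 [-0.47 -0.35  0.69]
[[ 0.     0.241  0.971]
 [-0.     0.971 -0.241]
 [-1.    -0.     0.   ]]
```

View pics/z10.png

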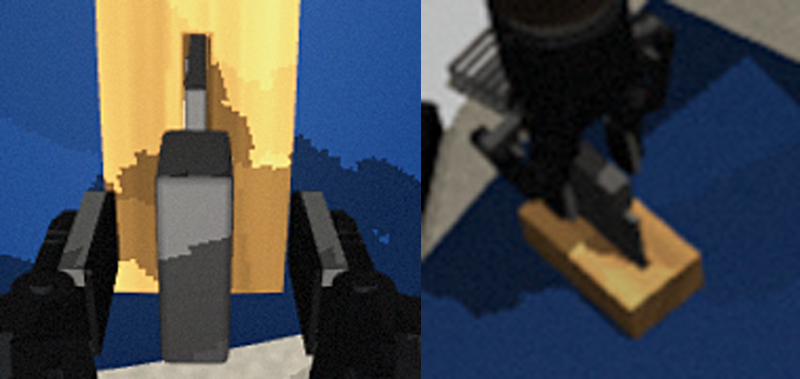

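>>> jog_arm --motion '[3,0,-1.5,0,0,0,0,0]'

```text
clock: 11.38
ee_pos: [0.5307, -0.1987, 0.0558]
ee_rot: [0.192, 1.562, -0.192]
wrist_force: [-0.1, -0.4, 0.0]
opening: 0.502
```

>>> jog_arm --motion '[0,0,0,0,0,0,0,0,0,0,0,0,0,0,0,0,0,0,0,0]' --grip 1 --squeeze 60

```text
clock: 12.0
ee_pos: [0.531, -0.1988, 0.0557]
ee_rot: [0.191, 1.562, -0.192]
wrist_force: [-0.2, -0.8, 3.3]
opening: 0.177
```

```bash
python3 cap.py 11 wrist
python3 - <<'E'
from h import *
w=pickle.load(open("wrist11.pkl","rb"))
cv2.imwrite("pics/z11.png",cv2.resize(w["img"][150:330,220:420],(660,594),interpolation=2)[:,:,::-1])
E
```

```text
12.0 [ 0.531  -0.1988  0.0557] [-0.358  0.48  -0.064  1.026 -0.     1.457] 0.1772477516729183 [-0.2  -0.78  3.33]
[[ 0.001  0.242  0.97 ]
 [-0.     0.97  -0.242]
 [-1.    -0.     0.001]]
```

View pics/z11.png

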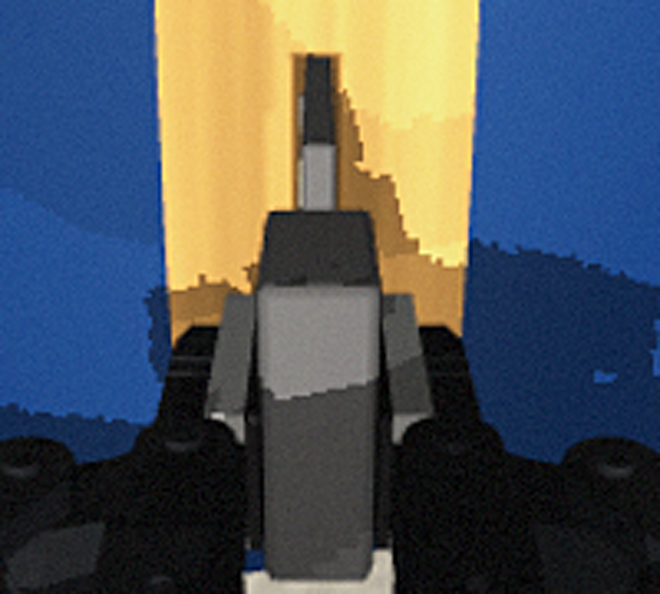

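>>> jog_arm --motion '[-5,0,0,0,-10,0,0,0,-15,0,0,0,-20,0,0,0,-30,0,0,0,-30,0,0,0,0,0,0,0]'

```text
clock: 12.92
ee_pos: [0.5329, -0.1994, 0.1693]
ee_rot: [0.19, 1.555, -0.193]
wrist_force: [0.4, -0.1, -0.6]
opening: 0.175
```

```bash
python3 cap.py 12 wrist scene
python3 - <<'E'
from plan import *
from bench import env
w=pickle.load(open("wrist12.pkl","rb"))
a=cv2.resize(w["img"][150:330,220:420],(400,360),interpolation=2)
s=pickle.load(open("scene12.pkl","rb"));b=cv2.resize(s["img"][90:180,220:320],(400,360),interpolation=2)
cv2.imwrite("pics/z12.png",np.hstack([a,b])[:,:,::-1])
o=env.get_obs();p=tw(-66,0,160);print(p);r=plan(o,p,-.203,12);print(sum(r,[]))
E
```

```text
12.925 [ 0.5329 -0.1994  0.1693] [-0.358  0.39   0.109  1.282  0.     1.457] 0.1747550121861534 [ 0.38 -0.06 -0.62]
[[ 0.007  0.242  0.97 ]
 [-0.003  0.97  -0.242]
 [-1.    -0.001  0.007]]
[0.53135523 0.17980617 0.16      ]
[0, 31, -8, -0.2, 0, 31, -7, -0.2, 0, 31, -7, -0.2, 0, 31, -7, -0.2, 0, 31, -7, -0.2, 0, 31, -7, -0.2, 0, 31, -7, -0.2, 0, 31, -7, -0.2, 0, 31, -7, -0.2, 0, 31, -7, -0.2, 0, 31, -7, -0.2, 0, 31, -6, -0.2]
```

View pics/z12.png

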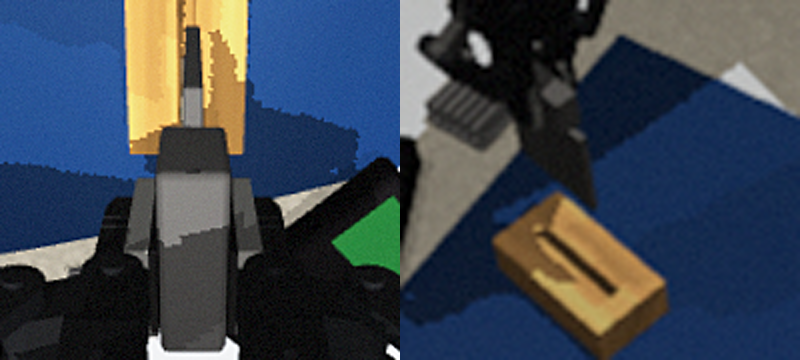

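>>> jog_arm --motion '[0,31,-8,-0.2,0,31,-7,-0.2,0,31,-7,-0.2,0,31,-7,-0.2,0,31,-7,-0.2,0,31,-7,-0.2,0,31,-7,-0.2,0,31,-7,-0.2,0,31,-7,-0.2,0,31,-7,-0.2,0,31,-7,-0.2,0,31,-6,-0.2]'

```text
clock: 14.52
ee_pos: [0.5306, 0.1834, 0.1637]
ee_rot: [0.158, 1.568, -0.16]
wrist_force: [0.6, -0.0, -0.5]
opening: 0.175
```

>>> jog_arm --motion '[0,0,0,0,0,0,0,0]'

```text
clock: 14.78
ee_pos: [0.5309, 0.1822, 0.1642]
ee_rot: [0.157, 1.567, -0.16]
wrist_force: [-0.1, -0.3, -0.4]
opening: 0.177
```

```bash
python3 cap.py 13 wrist top scene
python3 - <<'E'
from plan import *
w=pickle.load(open("wrist13.pkl","rb"))
cv2.imwrite("pics/z13.png",cv2.resize(w["img"][120:330,200:440],(686,600),interpolation=2)[:,:,::-1])
o=w["obs"];print(wt(o["ee_pos"]),goto(o,tw(-66,0,160),TX))
E
```

```text
14.775 [0.5309 0.1822 0.1642] [ 0.331  0.386  0.09   1.277 -0.     2.104] 0.17746812206844706 [-0.09 -0.34 -0.45]
[[-0.002  0.201  0.98 ]
 [-0.001  0.98  -0.201]
 [-1.    -0.002 -0.002]]
[-66.88235558   2.25906913] (array([ 4.2, -2.3,  0.9]), np.float64(0.06))
```

View pics/z13.png

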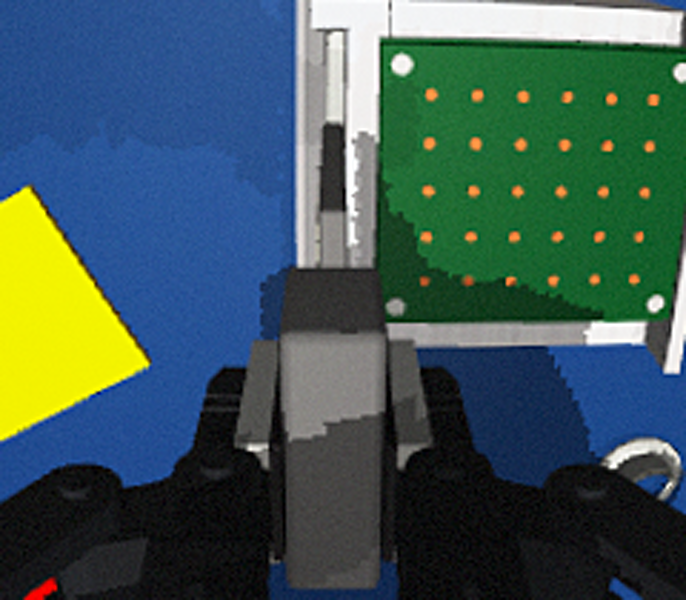

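View pics/wrist13.png

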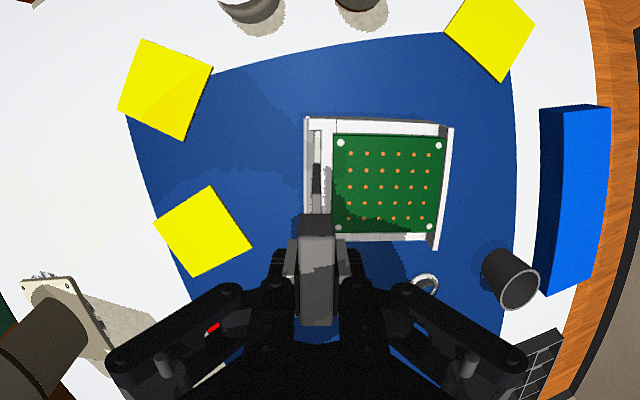

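Run:
```python
from prof import *
w=pickle.load(open("wrist13.pkl","rb"));P=wcloud(w);o=w["obs"];M=tool(o);T=(P-o["ee_pos"])@M*1000;z=P[:,2]*1000
for lo,hi in((30,36),(36,42),(42,48)):
    print("tool y",lo)
    m=(T[:,1]>lo)&(T[:,1]<hi)&(abs(T[:,2])<40)&(z<100)
    for a in np.arange(-16,20,1.):
        q=m&(T[:,2]>=a)&(T[:,2]<a+1)
        if q.sum():print(a,q.sum(),np.percentile(z[q],[5,50,95]).round(0),end=" | ")
    print()
m=(z>95)&(z<200)&(T[:,1]>20)&(abs(T[:,2])<20)
print(T[m].min(0),T[m].max(0))
# blade points
for x0,x1 in((-60,-20),(-20,0),(0,20),(20,45)):
    m=(T[:,0]>x0)&(T[:,0]<x1)&(abs(T[:,2])<9)&(T[:,1]>15)&(T[:,1]<40)
    if m.sum():print(x0,m.sum(),np.percentile(T[m,2],[2,50,98]).round(1),np.percentile(T[m,1],[2,50,98]).round(1),np.percentile(z[m],[2,98]).round(1))
```

```text
tool y 30
-16.0 6 [1. 1. 2.] | -15.0 6 [0. 2. 3.] | -13.0 5 [41. 41. 42.] | -12.0 6 [42. 43. 43.] | -11.0 8 [42. 43. 44.] | -10.0 6 [43. 44. 44.] | -9.0 6 [41. 42. 43.] | -8.0 6 [39. 40. 41.] | -7.0 6 [39. 39. 39.] | -6.0 7 [38. 39. 39.] | -5.0 7 [37. 38. 38.] | -4.0 6 [35. 36. 37.] | -3.0 6 [10. 11. 11.] | -2.0 6 [29. 29. 30.] | -1.0 6 [29. 29. 30.] | 0.0 6 [28. 29. 30.] | 1.0 6 [29. 29. 30.] | 2.0 6 [28. 29. 29.] | 3.0 6 [28. 29. 29.] | 4.0 12 [10. 26. 44.] | 5.0 6 [42. 43. 43.] | 6.0 7 [42. 43. 44.] | 7.0 6 [42. 43. 43.] | 8.0 7 [42. 43. 44.] | 9.0 6 [42. 43. 44.] | 10.0 7 [43. 43. 44.] | 11.0 7 [42. 43. 44.] | 12.0 7 [42. 42. 43.] | 13.0 8 [42. 43. 59.] | 14.0 17 [42. 60. 66.] | 15.0 12 [60. 70. 71.] | 16.0 7 [70. 71. 71.] | 17.0 9 [70. 71. 72.] | 18.0 10 [70. 71. 71.] | 19.0 6 [70. 71. 72.] | 
tool y 36
-16.0 5 [1. 2. 3.] | -15.0 5 [0. 2. 3.] | -12.0 8 [41. 42. 43.] | -11.0 10 [42. 43. 43.] | -10.0 6 [41. 43. 44.] | -9.0 6 [41. 42. 43.] | -8.0 7 [40. 40. 42.] | -7.0 7 [38. 39. 39.] | -6.0 6 [38. 39. 40.] | -5.0 6 [37. 37. 38.] | -4.0 6 [35. 36. 37.] | -3.0 5 [12. 14. 14.] | -2.0
[... 885 characters left out ...]
9. 30.] | 3.0 5 [27. 28. 29.] | 4.0 10 [10. 42. 43.] | 5.0 7 [42. 42. 43.] | 6.0 7 [42. 43. 44.] | 7.0 7 [42. 43. 44.] | 8.0 7 [42. 43. 44.] | 9.0 7 [42. 43. 43.] | 10.0 7 [42. 43. 44.] | 11.0 7 [42. 43. 43.] | 12.0 7 [42. 42. 44.] | 13.0 7 [42. 42. 43.] | 14.0 16 [42. 56. 61.] | 15.0 19 [42. 61. 72.] | 16.0 13 [42. 70. 71.] | 17.0 17 [42. 70. 72.] | 18.0 11 [53. 71. 72.] | 19.0 10 [53. 70. 72.] | 
[-35.78098758  21.68593289  -7.86975713] [38.94386329 35.44059497  8.55835665]
-60 1860 [-7.2  0.4  8. ] [15.6 24.4 34.5] [188.8 217. ]
-20 141 [-2.7 -0.2  3. ] [22.4 34.6 35.2] [165.3 183.7]
0 98 [-3.3 -0.8  3.1] [24.1 34.5 35.2] [145.6 163.8]
20 47 [-1.7  0.3  2.3] [34.3 34.7 35.3] [125.5 143.5]
```

>>> jog_arm --motion '[25,-2,0.5,0,25,0,0,0,12,0,0,0,5,0,0,0,0,0,0,0,0,0,0,0]'

```text
clock: 15.68
ee_pos: [0.5326, 0.1809, 0.0994]
ee_rot: [0.159, 1.563, -0.158]
wrist_force: [-0.6, 0.6, -0.5]
opening: 0.176
```

```bash
python3 cap.py 14 wrist
python3 - <<'E'
from prof import *
w=pickle.load(open("wrist14.pkl","rb"));P=wcloud(w);o=w["obs"];M=tool(o);T=(P-o["ee_pos"])@M*1000;z=P[:,2]*1000
print(wt(o["ee_pos"]),goto(o,tw(-66,0,60),TX))
for lo,hi in((37,42),(42,48)):
    m=(T[:,1]>lo)&(T[:,1]<hi)&(abs(T[:,2])<40)&(z<100)
    print([(a,*np.percentile(z[m&(T[:,2]>=a)&(T[:,2]<a+1)],[50]).round(0)) for a in np.arange(-14,8,1.) if (m&(T[:,2]>=a)&(T[:,2]<a+1)).sum()])
m=(T[:,0]>5)&(T[:,0]<45)&(abs(T[:,2])<9)&(T[:,1]>33)&(T[:,1]<36.5)&(z>47);print(m.sum(),np.percentile(T[m,2],[1,5,50,95,99]).round(1),z[m].min())
cv2.imwrite("pics/z14.png",cv2.resize(w["img"][120:330,200:440],(686,600),interpolation=2)[:,:,::-1])
E
```

```text
15.675 [0.5326 0.1809 0.0994] [ 0.327  0.43  -0.019  1.119  0.     2.1  ] 0.1758768978440782 [-0.61  0.61 -0.51]
[[ 0.002  0.201  0.98 ]
 [ 0.001  0.98  -0.201]
 [-1.     0.001  0.002]]
[-65.01499126   1.31820563] (array([39.4, -1.4, -1. ]), np.float64(0.05))
[(np.float64(-14.0), np.float64(42.0)), (np.float64(-13.0), np.float64(42.0)), (np.float64(-12.0), np.float64(43.0)), (np.float64(-11.0), np.float64(43.0)), (np.float64(-10.0), np.float64(41.0)), (np.float64(-9.0), np.float64(39.0)), (np.float64(-8.0), np.float64(38.0)), (np.float64(-7.0), np.float64(37.0)), (np.float64(-6.0), np.float64(34.0)), (np.float64(-5.0), np.float64(15.0)), (np.float64(-4.0), np.float64(29.0)), (np.float64(-3.0), np.float64(29.0)), (np.float64(-2.0), np.float64(29.0)), (np.float64(-1.0), np.float64(28.0)), (np.float64(0.0), np.float64(29.0)), (np.float64(1.0), np.float64(28.0)), (np.float64(2.0), np.float64(11.0)), (np.float64(3.0), np.float64(43.0)), (np.float64(4.0), np.float64(42.0)), (np.float64(5.0), np.float64(43.0)), (np.float64(6.0), np.float64(43.0)), (np.float64(7.0), np.float64(42.0))]
[(np.f
[... 175 characters left out ...]
loat64(41.0)), (np.float64(-9.0), np.float64(39.0)), (np.float64(-8.0), np.float64(38.0)), (np.float64(-7.0), np.float64(37.0)), (np.float64(-6.0), np.float64(34.0)), (np.float64(-5.0), np.float64(16.0)), (np.float64(-4.0), np.float64(28.0)), (np.float64(-3.0), np.float64(29.0)), (np.float64(-2.0), np.float64(28.0)), (np.float64(-1.0), np.float64(28.0)), (np.float64(0.0), np.float64(29.0)), (np.float64(1.0), np.float64(28.0)), (np.float64(2.0), np.float64(11.0)), (np.float64(3.0), np.float64(43.0)), (np.float64(4.0), np.float64(43.0)), (np.float64(5.0), np.float64(42.0)), (np.float64(6.0), np.float64(43.0)), (np.float64(7.0), np.float64(42.0))]
93 [-2.  -1.7  0.3  2.2  2.3] 60.75652499719669
```

View pics/z14.png

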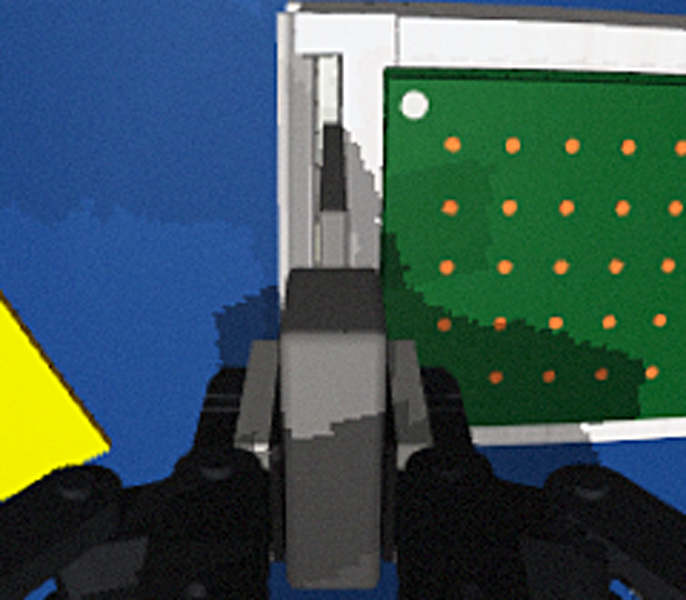

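>>> jog_arm --motion '[4,0,-1.5,0,4,0,0,0,0,0,0,0,0,0,0,0]'

```text
clock: 16.23
ee_pos: [0.5304, 0.181, 0.0903]
ee_rot: [0.159, 1.565, -0.159]
wrist_force: [-0.2, -0.3, -0.9]
opening: 0.177
```

```bash
cat > chk.py <<'E'
import sys
from prof import *
w=pickle.load(open(f"wrist{sys.argv[1]}.pkl","rb"));P=wcloud(w);o=w["obs"];M=tool(o);T=(P-o["ee_pos"])@M*1000;z=P[:,2]*1000
print(wt(o["ee_pos"]),goto(o,tw(-66,0,60),TX))
for lo,hi in((37,42),(42,48)):
    m=(T[:,1]>lo)&(T[:,1]<hi)&(abs(T[:,2])<40)&(z<100)
    print([(a,int(np.median(z[m&(T[:,2]>=a)&(T[:,2]<a+.5)]))) for a in np.arange(-9,7,.5) if (m&(T[:,2]>=a)&(T[:,2]<a+.5)).sum()])
m=(T[:,0]>5)&(T[:,0]<45)&(abs(T[:,2])<9)&(T[:,1]>33)&(T[:,1]<36.5)&(z>47);print(m.sum(),np.percentile(T[m,2],[1,5,50,95,99]).round(1),z[m].min())
cv2.imwrite(f"pics/z{sys.argv[1]}.png",cv2.resize(w["img"][120:330,200:440],(686,600),interpolation=2)[:,:,::-1])
E
python3 cap.py 15 wrist; python3 chk.py 15
```

```text
16.225 [0.5304 0.181  0.0903] [ 0.329  0.436 -0.036  1.099 -0.     2.102] 0.17665282457633252 [-0.16 -0.27 -0.92]
[[-0.     0.201  0.98 ]
 [-0.     0.98  -0.201]
 [-1.    -0.    -0.   ]]
[-67.19059754   0.95529785] (array([30.3, -1. ,  1.2]), np.float64(0.05))
[(np.float64(-9.0), 42), (np.float64(-8.5), 40), (np.float64(-8.0), 40), (np.float64(-7.5), 42), (np.float64(-7.0), 40), (np.float64(-6.5), 39), (np.float64(-5.5), 38), (np.float64(-5.0), 37), (np.float64(-4.5), 36), (np.float64(-3.5), 36), (np.float64(-3.0), 34), (np.float64(-2.5), 10), (np.float64(-1.5), 28), (np.float64(-1.0), 26), (np.float64(-0.5), 28), (np.float64(0.0), 28), (np.float64(0.5), 29), (np.float64(1.5), 28), (np.float64(2.0), 29), (np.float64(3.0), 28), (np.float64(3.5), 29), (np.float64(4.0), 10), (np.float64(4.5), 12), (np.float64(5.0), 31), (np.float64(5.5), 42), (np.float64(6.5), 43)]
[(np.float64(-9.0), 42), (np.float64(-8.5), 41), (np.float64(-7.5), 41), (np.float64(-7.0), 40), (np.float64(-6.5), 39), (np.float64(-5.5), 38), (np.float64(-5.0), 37), (np.float64(-4.5), 36), (np.float64(-4.0), 38), (np.float64(-3.5), 35), (np.float64(-3.0), 34), (np.float64(-2.5), 10), (np.float64(-1.5), 28), (np.float64(-0.5), 28), (np.float64(0.0), 28), (np.float64(0.5), 28), (np.float64(1.5), 28), (np.float64(2.0), 29), (np.float64(3.0), 28), (np.float64(4.0), 11), (np.float64(4.5), 10), (np.float64(5.0), 26), (np.float64(5.5), 42), (np.float64(6.0), 43), (np.float64(6.5), 42)]
93 [-2.  -1.7  0.3  2.2  2.3] 51.05576552272969
```

View pics/z15.png

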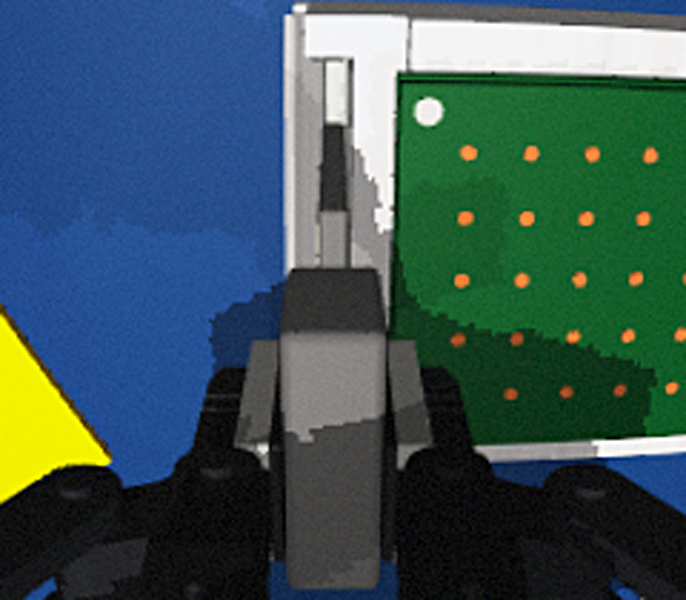

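>>> jog_arm --motion '[0,0,0.8,0,4,0,0,0,3,0,0,0,0,0,0,0,0,0,0,0]'

```text
clock: 16.9
ee_pos: [0.5311, 0.1808, 0.0833]
ee_rot: [0.159, 1.565, -0.159]
wrist_force: [-0.2, -0.0, -0.4]
opening: 0.18
```

```bash
python3 cap.py 16 wrist; python3 chk.py 16
```

```text
16.9 [0.5311 0.1808 0.0833] [ 0.328  0.443 -0.044  1.084 -0.     2.101] 0.18016716670079408 [-0.23 -0.04 -0.43]
[[-0.     0.201  0.98 ]
 [-0.     0.98  -0.201]
 [-1.    -0.    -0.   ]]
[-66.41560228   0.93363687] (array([23.3, -0.9,  0.4]), np.float64(0.05))
[(np.float64(-9.0), 41), (np.float64(-8.0), 40), (np.float64(-7.5), 40), (np.float64(-7.0), 39), (np.float64(-6.0), 37), (np.float64(-5.5), 37), (np.float64(-5.0), 35), (np.float64(-4.0), 35), (np.float64(-3.5), 32), (np.float64(-3.0), 10), (np.float64(-2.0), 28), (np.float64(-1.5), 28), (np.float64(-0.5), 28), (np.float64(0.0), 29), (np.float64(1.0), 28), (np.float64(1.5), 28), (np.float64(2.0), 28), (np.float64(3.0), 28), (np.float64(4.0), 20), (np.float64(4.5), 19), (np.float64(5.0), 42), (np.float64(5.5), 42), (np.float64(6.0), 42)]
[(np.float64(-9.0), 40), (np.float64(-8.5), 42), (np.float64(-8.0), 40), (np.float64(-7.5), 39), (np.float64(-7.0), 38), (np.float64(-6.5), 40), (np.float64(-6.0), 38), (np.float64(-5.5), 36), (np.float64(-5.0), 35), (np.float64(-4.0), 35), (np.float64(-3.5), 33), (np.float64(-3.0), 10), (np.float64(-2.0), 28), (np.float64(-1.5), 28), (np.float64(-0.5), 28), (np.float64(0.0), 28), (np.float64(1.0), 28), (np.float64(1.5), 28), (np.float64(2.0), 29), (np.float64(3.0), 27), (np.float64(4.0), 16), (np.float64(4.5), 16), (np.float64(5.0), 42), (np.float64(5.5), 42), (np.float64(6.0), 42)]
87 [-2.  -1.6  0.3  2.2  2.3] 49.418999933886795
```

>>> jog_arm --motion '[3,0,0.4,0,3,0,0,0,3,0,0,0,3,0,0,0,2,0,0,0,2,0,0,0,0,0,0,0]'

```text
clock: 17.82
ee_pos: [0.5315, 0.1807, 0.0676]
ee_rot: [0.159, 1.565, -0.159]
wrist_force: [-1.2, 0.0, 2.8]
opening: 0.175
```

```bash
python3 cap.py 17 wrist; python3 chk.py 17
```

```text
17.825 [0.5315 0.1807 0.0676] [ 0.328  0.459 -0.065  1.048 -0.     2.101] 0.17486424201074086 [-1.15  0.02  2.77]
[[ 0.     0.201  0.98 ]
 [ 0.     0.98  -0.201]
 [-1.     0.     0.   ]]
[-66.01510551   0.92509396] (array([ 7.6, -0.9,  0. ]), np.float64(0.05))
[(np.float64(-9.0), 40), (np.float64(-8.0), 40), (np.float64(-7.5), 38), (np.float64(-7.0), 38), (np.float64(-6.5), 38), (np.float64(-6.0), 36), (np.float64(-5.5), 37), (np.float64(-5.0), 35), (np.float64(-4.5), 34), (np.float64(-4.0), 34), (np.float64(-3.5), 10), (np.float64(-2.5), 25), (np.float64(-2.0), 25), (np.float64(-1.5), 25), (np.float64(-0.5), 25), (np.float64(0.0), 26), (np.float64(0.5), 25), (np.float64(1.5), 25), (np.float64(2.0), 25), (np.float64(3.0), 10), (np.float64(3.5), 10), (np.float64(4.0), 28), (np.float64(4.5), 42), (np.float64(5.0), 42), (np.float64(5.5), 42), (np.float64(6.5), 42)]
[(np.float64(-9.0), 40), (np.float64(-8.5), 41), (np.float64(-8.0), 40), (np.float64(-7.5), 38), (np.float64(-7.0), 39), (np.float64(-6.5), 37), (np.float64(-5.5), 36), (np.float64(-5.0), 36), (np.float64(-4.5), 34), (np.float64(-4.0), 34), (np.float64(-3.5), 10), (np.float64(-2.5), 25), (np.float64(-2.0), 25), (np.float64(-1.5), 26), (np.float64(-0.5), 25), (np.float64(0.0), 25), (np.float64(0.5), 25), (np.float64(1.5), 25), (np.float64(2.0), 25), (np.float64(3.0), 10), (np.float64(3.5), 23), (np.float64(4.0), 23), (np.float64(4.5), 42), (np.float64(5.0), 42), (np.float64(5.5), 42), (np.float64(6.0), 43), (np.float64(6.5), 42)]
48 [-2.1 -2.   0.3  2.1  2.1] 47.59947158877831
```

View pics/z17.png

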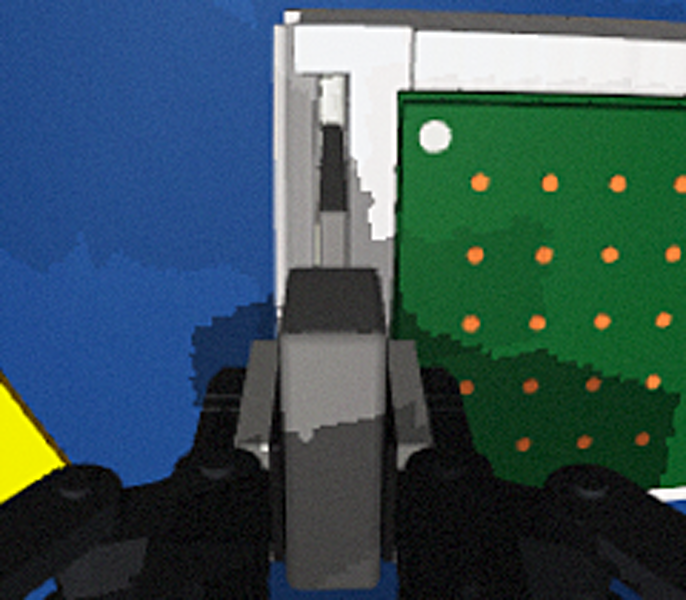

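>>> jog_arm --motion '[2,0,0,0,2,0,0,0,2,0,0,0,2,0,0,0,0,0,0,0]'

```text
clock: 18.5
ee_pos: [0.5317, 0.1808, 0.0607]
ee_rot: [0.159, 1.564, -0.158]
wrist_force: [-4.0, -1.2, 10.1]
opening: 0.178
```

```bash
python3 cap.py 18 wrist; python3 chk.py 18
```

```text
18.5 [0.5317 0.1808 0.0607] [ 0.328  0.465 -0.074  1.031  0.     2.101] 0.17772539617749009 [-4.05 -1.16 10.15]
[[ 0.001  0.201  0.98 ]
 [ 0.     0.98  -0.201]
 [-1.     0.001  0.001]]
[-65.84625943   1.0943572 ] (array([ 0.7, -1.1, -0.2]), np.float64(0.05))
[(np.float64(-9.0), 40), (np.float64(-8.5), 40), (np.float64(-8.0), 39), (np.float64(-7.5), 38), (np.float64(-7.0), 37), (np.float64(-6.5), 38), (np.float64(-6.0), 37), (np.float64(-5.5), 36), (np.float64(-5.0), 35), (np.float64(-4.5), 21), (np.float64(-4.0), 21), (np.float64(-3.5), 10), (np.float64(-2.5), 18), (np.float64(-2.0), 18), (np.float64(-1.5), 19), (np.float64(-0.5), 18), (np.float64(0.0), 18), (np.float64(1.0), 18), (np.float64(1.5), 19), (np.float64(2.0), 18), (np.float64(3.0), 10), (np.float64(3.5), 10), (np.float64(4.0), 33), (np.float64(4.5), 42), (np.float64(5.0), 42), (np.float64(5.5), 42), (np.float64(6.0), 42), (np.float64(6.5), 43)]
[(np.float64(-9.0), 40), (np.float64(-8.5), 40), (np.float64(-8.0), 38), (np.float64(-7.5), 38), (np.float64(-7.0), 39), (np.float64(-6.5), 38), (np.float64(-6.0), 37), (np.float64(-5.5), 36), (np.float64(-5.0), 34), (np.float64(-4.5), 21), (np.float64(-4.0), 21), (np.float64(-3.5), 10), (np.float64(-2.5), 18), (np.float64(-2.0), 18), (np.float64(-1.5), 18), (np.float64(-0.5), 18), (np.float64(0.0), 18), (np.float64(0.5), 19), (np.float64(1.0), 18), (np.float64(1.5), 18), (np.float64(2.0), 17), (np.float64(3.0), 10), (np.float64(3.5), 28), (np.float64(4.0), 29), (np.float64(4.5), 42), (np.float64(5.0), 42), (np.float64(5.5), 42), (np.float64(6.0), 42), (np.float64(6.5), 42)]
31 [-2.  -1.7  0.4  2.1  2.1] 47.644480380010954
```

>>> jog_arm --motion '[1,0,0,0,1,0,0,0,0,0,-1,0,0,0,-1,0,0,0,-1,0,0,0,0,0,0,0,0,0]'

```text
clock: 19.42
ee_pos: [0.5313, 0.181, 0.0606]
ee_rot: [0.159, 1.558, -0.159]
wrist_force: [-2.5, -3.6, 17.8]
opening: 0.176
```

```bash
python3 cap.py 19 wrist; python3 chk.py 19|tail -3
```

```text
19.425 [0.5313 0.181  0.0606] [ 3.300e-01  4.610e-01 -8.200e-02  1.022e+00 -2.000e-03  2.103e+00] 0.17644582723066168 [-2.52 -3.56 17.79]
[[ 0.007  0.201  0.979]
 [-0.     0.98  -0.201]
 [-1.     0.001  0.006]]
[(np.float64(-9.0), 41), (np.float64(-8.5), 40), (np.float64(-8.0), 39), (np.float64(-7.5), 38), (np.float64(-6.5), 38), (np.float64(-6.0), 37), (np.float64(-5.5), 36), (np.float64(-5.0), 36), (np.float64(-4.5), 34), (np.float64(-3.5), 10), (np.float64(-2.5), 18), (np.float64(-2.0), 18), (np.float64(-1.5), 18), (np.float64(-0.5), 18), (np.float64(0.0), 18), (np.float64(1.0), 18), (np.float64(1.5), 18), (np.float64(2.0), 18), (np.float64(3.0), 10), (np.float64(3.5), 10), (np.float64(4.0), 22), (np.float64(4.5), 42), (np.float64(5.0), 42), (np.float64(5.5), 42), (np.float64(6.0), 42), (np.float64(6.5), 44)]
[(np.float64(-9.0), 41), (np.float64(-8.5), 40), (np.float64(-8.0), 39), (np.float64(-7.5), 38), (np.float64(-7.0), 38), (np.float64(-6.5), 38), (np.float64(-6.0), 37), (np.float64(-5.5), 36), (np.float64(-5.0), 36), (np.float64(-4.5), 34), (np.float64(-3.5), 34), (np.float64(-2.5), 18), (np.float64(-2.0), 18), (np.float64(-1.5), 17), (np.float64(-0.5), 18), (np.float64(0.0), 18), (np.float64(1.0), 18), (np.float64(1.5), 18), (np.float64(2.0), 18), (np.float64(3.0), 10), (np.float64(3.5), 19), (np.float64(4.0), 19), (np.float64(4.5), 42), (np.float64(5.0), 42), (np.float64(5.5), 42), (np.float64(6.0), 42), (np.float64(6.5), 43)]
30 [-2.  -1.9  0.4  2.1  2.2] 47.561790214651566
```

View pics/z19.png

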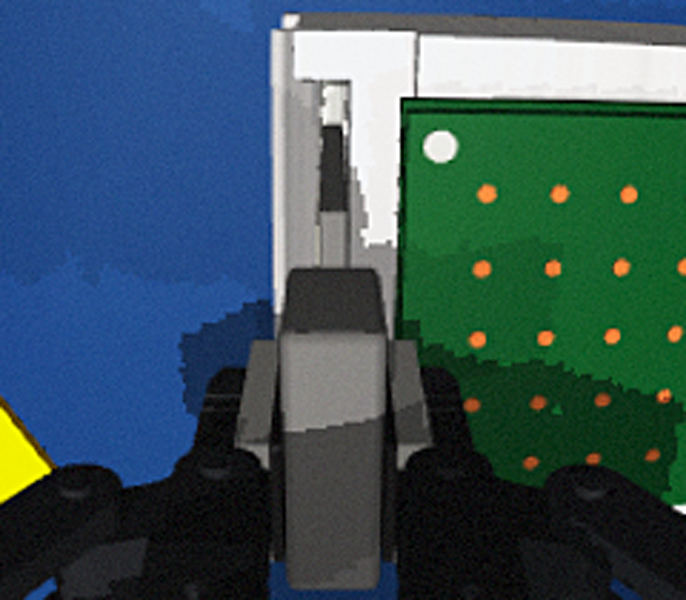

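>>> jog_arm --motion '[-2,0,0,0,-2,0,0,0,0,0,0,0,0,0,0,0]'

```text
clock: 19.98
ee_pos: [0.5311, 0.1809, 0.0625]
ee_rot: [0.159, 1.56, -0.159]
wrist_force: [1.9, -2.2, 5.0]
opening: 0.175
```

```bash
python3 cap.py 20 wrist; python3 chk.py 20|tail -3
```

```text
19.975 [0.5311 0.1809 0.0625] [ 3.300e-01  4.590e-01 -7.800e-02  1.029e+00 -2.000e-03  2.103e+00] 0.1753604617483202 [ 1.92 -2.19  4.95]
[[ 0.005  0.201  0.979]
 [-0.001  0.98  -0.201]
 [-1.     0.     0.005]]
[(np.float64(-9.0), 41), (np.float64(-8.5), 40), (np.float64(-8.0), 39), (np.float64(-7.5), 39), (np.float64(-7.0), 38), (np.float64(-6.5), 39), (np.float64(-6.0), 37), (np.float64(-5.5), 36), (np.float64(-5.0), 35), (np.float64(-4.5), 35), (np.float64(-3.5), 11), (np.float64(-2.5), 20), (np.float64(-2.0), 20), (np.float64(-1.5), 20), (np.float64(-0.5), 20), (np.float64(0.0), 20), (np.float64(1.0), 20), (np.float64(1.5), 20), (np.float64(2.0), 20), (np.float64(3.0), 10), (np.float64(3.5), 10), (np.float64(4.0), 16), (np.float64(4.5), 42), (np.float64(5.0), 42), (np.float64(5.5), 42), (np.float64(6.0), 42), (np.float64(6.5), 41)]
[(np.float64(-9.0), 41), (np.float64(-8.5), 41), (np.float64(-8.0), 40), (np.float64(-7.5), 39), (np.float64(-6.5), 39), (np.float64(-6.0), 38), (np.float64(-5.5), 37), (np.float64(-5.0), 36), (np.float64(-4.5), 34), (np.float64(-3.5), 34), (np.float64(-2.5), 20), (np.float64(-2.0), 20), (np.float64(-1.5), 20), (np.float64(-0.5), 20), (np.float64(0.0), 20), (np.float64(1.0), 21), (np.float64(1.5), 19), (np.float64(2.0), 20), (np.float64(3.0), 10), (np.float64(3.5), 12), (np.float64(4.5), 42), (np.float64(5.0), 42), (np.float64(5.5), 42), (np.float64(6.0), 42)]
38 [-1.8 -1.4  0.4  2.8  3.3] 47.20430519186306
```

>>> jog_arm --motion '[0,0,-1,0,0,0,-1,0,0,0,0,0]'

```text
clock: 20.4
ee_pos: [0.5298, 0.1815, 0.0628]
ee_rot: [0.159, 1.558, -0.159]
wrist_force: [2.1, -2.2, 5.0]
opening: 0.176
```

```bash
python3 cap.py 21 wrist; python3 chk.py 21|head -1; python3 chk.py 21|tail -1
```

```text
20.4 [0.5298 0.1815 0.0628] [ 0.332  0.456 -0.082  1.026 -0.003  2.105] 0.17581346909247425 [ 2.1  -2.19  5.  ]
[[ 0.007  0.202  0.979]
 [-0.     0.979 -0.202]
 [-1.     0.001  0.007]]
[-67.8232125   1.3790065] (array([ 2.8, -1.4,  1.8]), np.float64(0.01))
40 [-1.4 -1.4  0.9  3.2  3.3] 47.23348588481554
```

>>> jog_arm --motion '[0,0,-1,0,0,0,-1,0,0,0,0,0]'

```text
clock: 20.82
ee_pos: [0.529, 0.1818, 0.0628]
ee_rot: [0.16, 1.556, -0.159]
wrist_force: [5.3, -3.1, 3.8]
opening: 0.175
```

```bash
python3 cap.py 22 wrist; python3 chk.py 22
```

```text
20.825 [0.529  0.1818 0.0628] [ 0.333  0.454 -0.087  1.022 -0.004  2.107] 0.17536905157558183 [ 5.32 -3.06  3.76]
[[ 0.009  0.202  0.979]
 [-0.001  0.979 -0.202]
 [-1.     0.001  0.009]]
[-68.69072992   1.51191442] (array([ 2.8, -1.5,  2.7]), np.float64(-0.03))
[(np.float64(-9.0), 42), (np.float64(-8.5), 43), (np.float64(-8.0), 43), (np.float64(-7.5), 41), (np.float64(-7.0), 42), (np.float64(-6.5), 41), (np.float64(-6.0), 40), (np.float64(-5.5), 39), (np.float64(-5.0), 38), (np.float64(-4.5), 37), (np.float64(-3.5), 36), (np.float64(-3.0), 36), (np.float64(-2.5), 35), (np.float64(-2.0), 10), (np.float64(-1.5), 10), (np.float64(-0.5), 20), (np.float64(0.0), 19), (np.float64(1.0), 20), (np.float64(1.5), 21), (np.float64(2.0), 20), (np.float64(3.0), 20), (np.float64(3.5), 20), (np.float64(4.0), 20), (np.float64(5.0), 20), (np.float64(6.0), 28), (np.float64(6.5), 42)]
[(np.float64(-9.0), 42), (np.float64(-8.5), 43), (np.float64(-8.0), 42), (np.float64(-7.5), 42), (np.float64(-7.0), 41), (np.float64(-6.5), 41), (np.float64(-6.0), 40), (np.float64(-5.5), 39), (np.float64(-5.0), 38), (np.float64(-4.5), 37), (np.float64(-4.0), 38), (np.float64(-3.5), 37), (np.float64(-3.0), 36), (np.float64(-2.5), 35), (np.float64(-2.0), 34), (np.float64(-1.5), 11), (np.float64(-0.5), 20), (np.float64(0.0), 20), (np.float64(1.0), 21), (np.float64(1.5), 21), (np.float64(2.0), 20), (np.float64(3.0), 21), (np.float64(3.5), 20), (np.float64(4.0), 20), (np.float64(5.0), 21), (np.float64(6.0), 42)]
44 [-1.4 -1.4  1.   3.4  3.4] 47.051552109709846
```

View pics/z22.png

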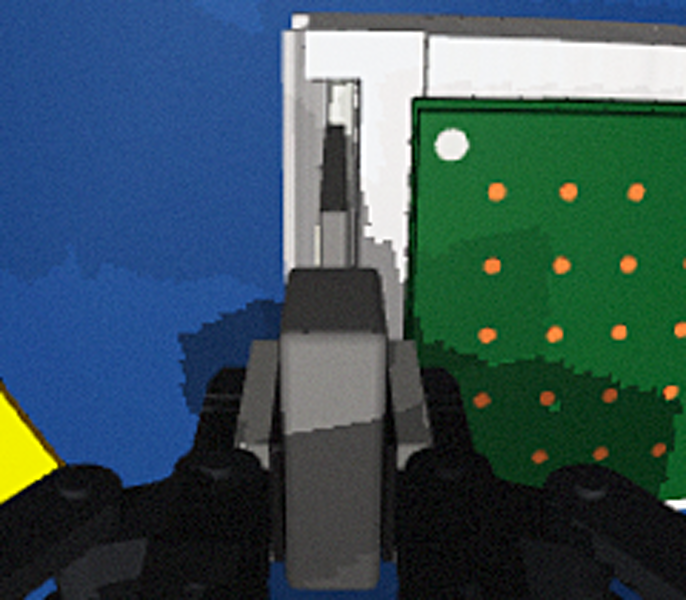

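>>> jog_arm --motion '[1,0,0,0,1,0,0,0,1,0,0,0,1,0,0,0,1,0,0,0,0,0,0,0,0,0,0,0,0,0,0,0]'

```text
clock: 21.88
ee_pos: [0.5294, 0.1819, 0.0605]
ee_rot: [0.16, 1.554, -0.159]
wrist_force: [0.9, -5.1, 18.2]
opening: 0.175
```

```bash
python3 cap.py 23 wrist scene top; python3 chk.py 23; python3 prof.py 23
python3 - <<'E'
from h import *
t=pickle.load(open("top23.pkl","rb"));s=pickle.load(open("scene23.pkl","rb"))
a=cv2.resize(t["img"][168:248,205:285],(400,400),interpolation=2)
b=cv2.resize(s["img"][172:277,332:437],(400,400),interpolation=2)
cv2.imwrite("pics/z23b.png",np.hstack([a,b])[:,:,::-1])
E
```

```text
21.875 [0.5294 0.1819 0.0605] [ 0.333  0.455 -0.091  1.015 -0.003  2.107] 0.1746770796248658 [ 0.86 -5.15 18.15]
[[ 0.011  0.202  0.979]
 [-0.     0.979 -0.202]
 [-1.     0.002  0.01 ]]
[-68.3897604    1.67432977] (array([ 0.6, -1.7,  2.4]), np.float64(-0.03))
[(np.float64(-9.0), 42), (np.float64(-8.5), 43), (np.float64(-8.0), 42), (np.float64(-7.5), 39), (np.float64(-7.0), 41), (np.float64(-6.5), 41), (np.float64(-6.0), 39), (np.float64(-5.5), 40), (np.float64(-5.0), 38), (np.float64(-4.5), 37), (np.float64(-4.0), 37), (np.float64(-3.5), 36), (np.float64(-3.0), 36), (np.float64(-2.5), 35), (np.float64(-2.0), 10), (np.float64(-1.5), 18), (np.float64(-0.5), 18), (np.float64(0.0), 18), (np.float64(1.0), 18), (np.float64(1.5), 18), (np.float64(2.0), 18), (np.float64(3.0), 18), (np.float64(3.5), 18), (np.float64(4.0), 18), (np.float64(5.0), 10), (np.float64(5.5), 16), (np.float64(6.0), 42), (np.float64(6.5), 44)]
[(np.float64(-9.0), 43), (np.float64(-8.5), 43), (np.float64(-8.0), 43), (np.float64(-7.5), 42), (np.float64(-7.0), 41), (np.float64(-6.5), 41), (np.float64(-6.0), 40), (np.float64(-5.5), 39), (np.float64(-5.0), 38), (np.float64(-4.0), 37), (np.float64(-3.5), 37), (np.float64(-3.0), 36), (np.float64(-2.5), 35), (np.float64(-2.0), 11), (np.float64(-1.5), 18), (np.float64(-0.5), 18), (np.float64(0.0), 18), (np.float64(1.0), 18), (np.float64(1.5), 18), (np.float64(2.0), 18), (np.float64(3.0), 18), (np.float64(3.5), 17), (np.float64(4.0), 18), (np.float64(5.0), 17), (np.float64(5.5), 34), (np.float64(6.0), 42), (np.float64(6.5), 43)]
34 [-1.4 -1.4  1.   3.3  3.3] 47.168738811255636
tcp tray [-68.4   1.7] 0.060540204969903776
-42 -36: 55 0 None; 60 0 None; 65 0 None; 70 300 [ 6.9 47.4]; 
-12 -4: 55 0 None; 60 0 None; 65 0 None; 70 1438 [-40.9  46.3]; 
4 12: 55 0 None; 60 15 [-52.9 -52.3]; 65 4 None; 70 1829 [-50.9  46. ]; 
36 42: 55 8 [-69.5 -66.3]; 60 22 [-69.5 -51.9]; 65 12 [-69.4 -52.3]; 70 1641 [-51.9  46.2];
```

View pics/z23b.png

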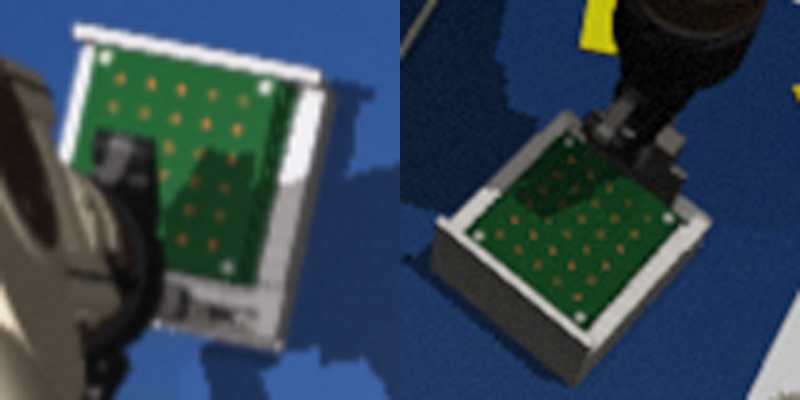

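View pics/wrist23.png

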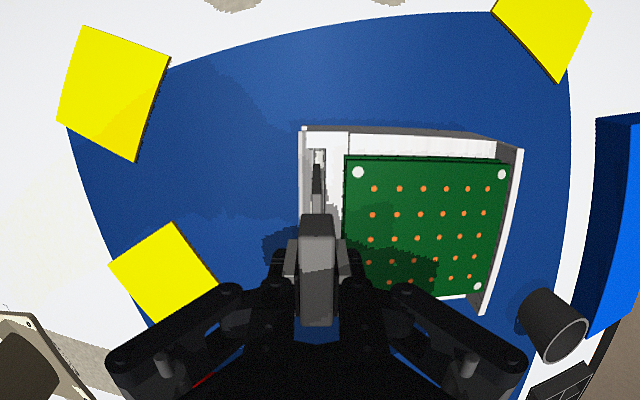

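>>> jog_arm --motion '[0,0,0,0,0,0,0,0,0,0,0,0,0,0,0,0]'

```text
clock: 22.52
ee_pos: [0.5294, 0.1819, 0.0606]
ee_rot: [0.16, 1.554, -0.159]
wrist_force: [1.8, -5.1, 17.8]
opening: 0.174
```

Run:
```python
from bench import env
o=env.get_obs();print(o["clock"],o["ee_pos"],o["wrist_force"],abs(o["dq"]).max(),o["opening"])
print(env.job_done())
```

```text
22.525 [0.52937675 0.18192183 0.06055996] [ 1.76190669 -5.06322029 17.79179735] 0.0017952400867610144 0.17388065648125528
the job is handed in; nothing more can be done
None
```

I pushed the four boards back against the stop and put the label holder in the channel, label outwards. I handed the job in at about 22.5 s while still pressing it home; `job_done()` gave no verdict.

**Last checks before handing in**
- **Clip:** the wrist camera's depth put its top at 18 mm, which is fully down.
- **Holder:** it was at about tray x = -67.5, y = 1.7 mm and close to upright. The arm was at rest, pressing down with about 18 N on a 60 N grip.
- **Boards:** the top board's edges were at about -51 to -52 mm (front) and +46 to +47 mm (back). In the last clear view of all four, before I fetched the holder, every front edge was within about 1 mm of square against the stop. Afterwards the holder hid most of the lower boards, so I checked them less fully.
- **Other things on the bench:** I avoided all of them but did not measure them again at the end.

**What disagreed**
- **Fingertips:** in the camera images they ended about 25 mm behind the reported TCP. My first push therefore reached only the upper boards, so I repeated it 18 mm lower and it moved the whole stack.
- **Scene camera:** it put the tray 2–5 mm and about 1.5° off the other two cameras. I used the top and wrist cameras for the tray.
- **Side force:** I leaned the holder against the lip so it would also touch the tray sideways. That force read 5 N before the final press but only 1–2 N after it. The zero seemed to shift under load, so I can't be sure of the side contact; the downward press was clear.

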